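Show the scent dish to the stall's camera

TASK

Get the stall's live-selling shot ready: first slide the loose wooden display board home, so that its edges sit flush against both stop strips of the white shooting stage. Then lift the large dish by its bow handle and, with its loose scent ball staying in the middle, turn it a quarter turn so that the bow, now end-on to the stage's camera, stands square across the camera's view (grip parallel to the strip on the camera side). Finish holding the dish in the gripper, still and level, about 10 cm above the middle of the board; never tip it or let the ball roll to the rim, and leave the other goods where they stand.

Things in the scene. Friction and masses are not known exactly. Their poses are not given: they have to be found in the camera images.
- stop_corner (a point): Inner corner where the inside faces of the stage's two aluminium stop strips meet, on the base's top face (10 mm above the table). Strips: 10 mm wide, 12 mm high above the base, along its far (camera) side and its left side. Axes: x square to the far strip, towards the camera; y along the far strip, towards the left strip; z up. The base reaches -220 to +20 mm in x, -245 to +15 mm in y.
- stage: Fixed white shooting stage: base 240 (x) x 260 (y) x 10 mm, origin under its middle, axes as stop_corner, turned up to 0.15 rad on the table. A boom beyond its far side carries a small black camera, 175 mm high, lens about 135 mm beyond the far strip, looking back over the stage. Nothing of it moves.
- board_mid (a point): Centre of the loose display board, a plain dark wood slab 130 (x) x 170 (y) x 16 mm, about 0.25 kg, flat on the stage's base, about 10 to 65 mm short of the strips and skewed up to 0.2 rad. Point half-way up, 8 mm above its underside. x roughly towards the camera. It slides when pushed from the side; when one corner meets a strip first it jams unless pushed on the end that lags.
- board_corner (a point): The board's far left corner at its underside, 65 mm in x and 85 mm in y from its centre: the corner that goes into the stop corner.
- dish_grip (a point): Centre of the grip on the large dish's bow handle: a straight wooden bar 84 mm long (along x), 14 mm thick (along y), 18 mm high, 112 mm above the dish's underside, right over the dish's centre. x runs along the bar, in the plane of the bow; z is the dish's upright axis. At the start x is within 0.2 rad of straight away from the robot (end-on to the camera).
- dish: The large scent dish: turned dark wood, 148 mm across, rim 26 mm high, shallow inside (floor 8 mm up at the middle, rising 6 degrees to 30 mm out, 16 degrees beyond), with a fixed thin dark steel bow from rim to rim, 121 mm high with its grip. Origin at the centre of its underside, axes as dish_grip. About 0.24 kg, balanced under the grip.
- ball_center (a point): Centre of the loose scent ball, plain light wood, 44 mm across, about 26 g, lying in the middle of the large dish (its centre 82 mm below the grip's centre). It is free to roll.
- dish_small_mid (a point): Bystander: a smaller empty bow-handled dish, 118 mm across and 97 mm high. Point on its axis 45 mm up. It and the large dish swap places from start to start.
- jar_a_mid (a point): Bystander: balm jar, amber glass with a dark lid, 65 mm across, 68 mm high, between the robot and the goods. Point half-way up.
- jar_b_mid (a point): Bystander: a second such jar, to the right. Point half-way up.
- pump_a_mid (a point): Bystander: green pump bottle, 56 mm across, 157 mm high, far side of the table. Point half-way up.
- pump_b_mid (a point): Bystander: a second such pump bottle, far right. Point half-way up.
- mould_mid (a point): Bystander: dark carved wooden cake mould, 250 x 85 x 28 mm (long side along x) with a 70 mm handle at its far end, left of the stage. Point at the middle of its block, half-way up.
- gift_box_mid (a point): Bystander: cardboard gift box, 88 x 88 x 56 mm, near left. Point half-way up.
Not all that is in view belongs to the job. Leave any yellow look-alike of the dish alone.

How it is judged:
On the way, in this order (a step that is already met when the one before it is completed fails the run):
1. the display board is home against both stop strips (x of board_corner in the frame of stop_corner between -0.004 and 0.004 m and y of board_corner in the frame of stop_corner between -0.004 and 0.004 m and angle between the x axis of board_mid and the x axis of stop_corner, either way round below 0.035 rad), for 0.2 s.
2. the large dish is lifted clear of the table with the ball in its middle (height (world z) of dish_grip above 0.142 m and horizontal distance between ball_center and dish_grip below 0.02 m and z of ball_center in the frame of dish_grip between -0.095 and -0.065 m), for 0.2 s.
At the end, for the whole second after the job is handed in: Held dish: underside 60-140 mm above the board, centre within 25 mm of the board's, level within 0.1 rad, at rest, grip parallel to the camera-side strip within 0.12 rad; ball within 20 mm of dish centre; board within 4 mm and 0.035 rad of both strips (all of step 1 and horizontal distance between ball_center and dish_grip below 0.02 m and z of ball_center in the frame of dish_grip between -0.095 and -0.065 m and z of dish_grip in the frame of board_mid between 0.18 and 0.26 m and horizontal distance between dish_grip and board_mid below 0.025 m and angle between the x axis of dish_grip and the y axis of stop_corner, either way round below 0.12 rad and angle between dish_grip's own z axis and vertical below 0.1 rad and linear speed of dish below 0.02 m/s and angular speed of dish below 0.15 rad/s and contact force between dish and the fingers above 1 N); the arm keeps its last pose, push and grip.
It fails at once if the ball rolls more than 32 mm from the middle of the dish (horizontal distance between ball_center and dish_grip above 0.032 m).
It fails at once if the large dish is tipped by more than 0.25 rad (angle between dish_grip's own z axis and vertical above 0.25 rad).
It fails at once if one of the other goods is shifted by more than 20 mm or knocked over (distance of any of dish_small_mid, jar_a_mid, jar_b_mid, pump_a_mid, pump_b_mid, mould_mid, gift_box_mid from where it was at the start of the episode above 0.02 m or angle between any of dish_small_mid, jar_a_mid, jar_b_mid, pump_a_mid, pump_b_mid, mould_mid, gift_box_mid's own z axis and vertical above 0.5 rad).
It also fails if it takes over 64 s, if anything falls off the work surface, if the arm or the gripper's body presses on something with over 40 N, if the wrist force passes 120 N, or if a joint passes its speed limit or range.

ROBOT

A 6-joint arm with a two-finger parallel gripper is mounted at the origin on the work surface. World frame = base frame: x ahead of the robot, y to its left, z up, the work surface at z = 0. Lengths are in m, angles in rad, forces in N, time in s.
With the tool pointing down it reaches from about 0.375 to 0.9 m from the base axis. Payload 3.1 kg.
Tool frame: the origin (TCP) lies midway between the tips of the shut fingers; the grasp point (between the pads) lies 19 mm behind it; z points along the fingers, x is the direction in which the jaws open and shut, and the axes are right-handed (so a half turn about z gives the same grasp; the last joint's range is limited). The gripper opens to 87 mm and grips with 3 to 60 N. Pads are 19 mm wide; open, the fingers measure 117 mm over their backs; the gripper's body (75 mm by 190 mm) begins 51 mm behind the grasp point.
Start: joints at [1.06, 0.527, 1.433, -0, 1.181, -0.178], TCP at [0.204, 0.591, 0.223] pointing down, gripper open.
Joint ranges: [-3.08, 3.08], [-0.75, 2.2], [0.22, 2.44], [-1.43, 4.57], [0, 2.65], [-2.85, 2.85]. Speed limits (rad/s): [2.79, 2.79, 3.14, 3.14, 3.14, 3.14].

INTERFACE

Orientations are given as a unit quaternion [x, y, z, w].
In Python, from rig import * gives the robot as it stands.
- The arm moves only by the tool drive_tool, never from a script. Its argument "plan" is a list of rows, each an object with "offset": the shift along the tool's x, y, z in cm, a list of three; "delta_rot": the turn, a rotation vector about the tool's x, y, z in degrees, a list of three; "jaw": the finger opening in cm, from 0 to 8.7. In form: [{"offset": [dx, dy, dz], "delta_rot": [wx, wy, wz], "jaw": jaw}, ...]. A call has exactly 8 rows; each row is the pose to reach, as a shift and turn from the pose commanded when the call began, along the tool's axes at that moment; what a row does not reach only later rows make up. A row lasts 1/12 s, in which the tool goes at most 41.7 mm and 7.16 degrees, less where a joint would pass 70% of its speed; a pose out of reach is approached as far as the arm can. A call with a gripper value outside its range is refused whole. The fingers move at their own pace and stop on an object; "squeeze" is the grip in N (left out, the last holds). Time passes only in rows, so rows that repeat a pose let the fingers close, or fill a call up. It gives the time, the measured TCP pose, the force and the opening at its end, in the units of the state.
- get_obs(): the state, without advancing time (a new reading comes with each control period).
- camera(name): name is "scene" or "side" or "wrist"; returns the picture (420x560x3 uint8, red, green, blue); there is no depth.
- calibration(name): a dict with "K" (3x3 intrinsics, pixels), "pose" (4x4, takes a point from camera to world coordinates); the wrist camera has in their place "tool_from_camera" (4x4, takes a point from camera to tool coordinates, whose origin is the TCP and whose axes are the tool frame's). Camera axes: x right, y down, z forward; pixel columns grow to the right and rows downward; lengths in m; the calibration is good to about 2 mm. A picture is of the moment at which its call begins: read the wrist's pose just before it. calibration takes no time and is no camera call.
- hand_in(): hands the job in, once; it reports no verdict.
The state is a dict: "time": time; "q": joint angles; "joint_velocities": joint speeds; "joint_torque": joint torques, N m; "position": TCP position; "tool_rot": TCP orientation; "ft_force": force on the tool from outside, world axes, zero at the start; "moment": the same for the moment, N m; "grip_width": finger opening in m.
Only numpy, scipy, OpenCV 4.12 (cv2) and the standard library are available. Lean on these libraries where they do the work, as an engineer would, in place of code of your own. Each camera call takes 0.05 s, during which the arm holds its last target.

## Working session

There is one attempt and no reset: what is moved stays moved. The work goes in short steps, Python scripts to look and compute and a tool call to move; the robot and the scene stay as the last step left them, time stands still between calls to the robot, and variables do not carry over. Pictures are saved under pics/ and viewed, and the job is handed in when it is done.

Besides the shell and the picture viewer there is one more tool, called after "Request:" by a JSON object that holds its "method" and its "body". drive_tool: Moves the arm, as the interface text tells. Its arguments: {"type":"object","properties":{"plan":{"type":"array","items":{"type":"object","properties":{"offset":{"type":"array","items":{"type":"number"}},"delta_rot":{"type":"array","items":{"type":"number"}},"jaw":{"type":"number"}}}},"squeeze":{"type":"number"}},"required":["plan"]}

```bash
ls; mkdir -p pics
python3 - <<'E'
from rig import *
import cv2, numpy as np
np.set_printoptions(precision=4,suppress=True)
print(get_obs())
for n in ["scene","side","wrist"]:
    im=camera(n); cv2.imwrite(f"pics/{n}0.png",im[:,:,::-1]); print(n,calibration(n))
E
```

```text
pics
{'time': 0.0, 'q': array([ 1.0595,  0.5284,  1.4339, -0.    ,  1.1814, -0.1785]), 'joint_velocities': array([ 0.0001,  0.0006, -0.0006, -0.0018, -0.0016, -0.0001]), 'joint_torque': array([  0.0003, -44.0045, -17.6593,   0.0634,   0.0584,  -0.0002]), 'position': array([0.2038, 0.59  , 0.2216]), 'tool_rot': array([ 0.8145,  0.5802, -0.001 ,  0.0005]), 'ft_force': array([-0.0134,  0.177 ,  0.1242]), 'moment': array([-0.008 , -0.0045, -0.0343]), 'grip_width': 0.08724209952031954}
scene {'K': array([[388.084 ,   0.    , 276.8245],
       [  0.    , 388.084 , 213.5514],
       [  0.    ,   0.    ,   1.    ]]), 'pose': array([[ 0.2734,  0.7785, -0.5649,  1.1345],
       [ 0.9619, -0.2178,  0.1654, -0.1295],
       [ 0.0057, -0.5886, -0.8084,  0.9815],
       [ 0.    ,  0.    ,  0.    ,  1.    ]])}
side {'K': array([[525.7939,   0.    , 286.2216],
       [  0.    , 525.7939, 199.0934],
       [  0.    ,   0.    ,   1.    ]]), 'pose': array([[ 0.8444, -0.3711,  0.3862, -0.0804],
       [-0.5355, -0.6013,  0.593 , -0.8611],
       [ 0.0121, -0.7076, -0.7065,  1.194 ],
       [ 0.    ,  0.    ,  0.    ,  1.    ]])}
wrist {'K': array([[331.9418,   0.    , 283.1221],
       [  0.    , 331.9418, 206.1287],
       [  0.    ,   0.    ,   1.    ]]), 'tool_from_camera': array([[ 1.    ,  0.0001, -0.    ,  0.0006],
       [-0.0001,  0.9599,  0.2804, -0.077 ],
       [ 0.0001, -0.2804,  0.9599, -0.1624],
       [ 0.    ,  0.    ,  0.    ,  1.    ]])}
```

View pics/scene0.png

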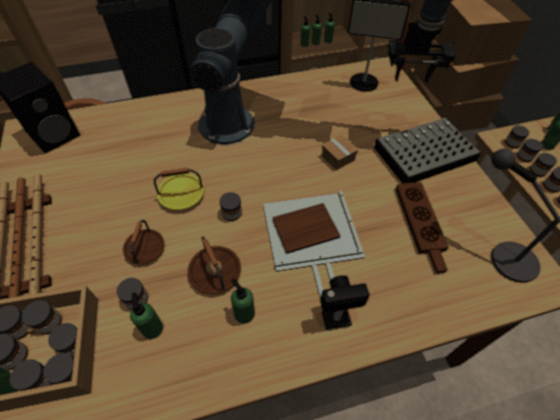

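View pics/side0.png

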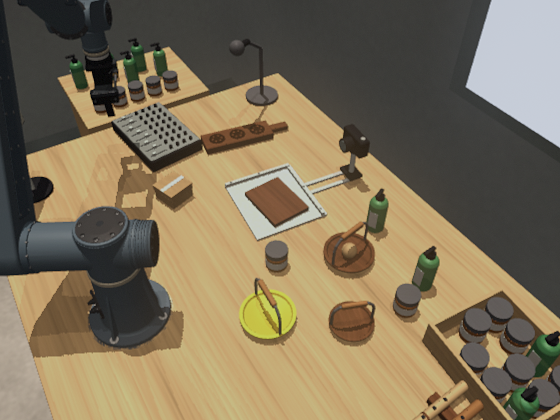

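View pics/wrist0.png

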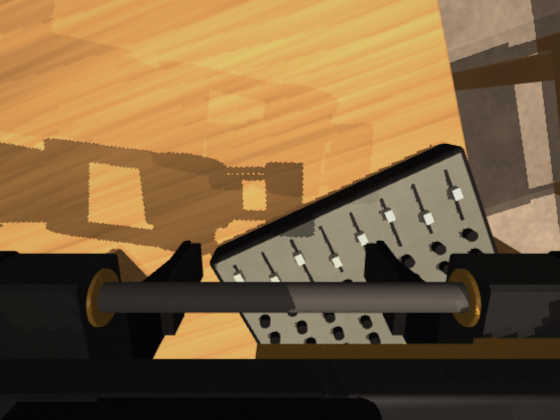

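The scene view shows the stage at (311,230) with the board at (306,228). There are three bow-handled dishes:
- (214,268): largest brown, with the light ball. This is my choice.
- (144,245): small brown, empty. Bystander.
- (180,190): yellow look-alike. Leave it alone.

In the side view the same three are at (350,252), (352,320) and (268,315). Next is a close crop to check.

```bash
cat > h.py <<'E'
from rig import *
import cv2, numpy as np
from scipy.spatial.transform import Rotation as R
np.set_printoptions(precision=4,suppress=True)
def rays(name,uv,pose=None):
    c=calibration(name);K=c["K"]
    if pose is None: pose=c["pose"]
    uv=np.atleast_2d(np.array(uv,float))
    d=np.c_[uv,np.ones(len(uv))]@np.linalg.inv(K).T@pose[:3,:3].T
    return pose[:3,3],d
def onplane(name,uv,z,pose=None):
    o,d=rays(name,uv,pose); return o+d*((z-o[2])/d[:,2])[:,None]
def proj(name,P,pose=None):
    c=calibration(name)
    if pose is None: pose=c["pose"]
    P=np.atleast_2d(P); q=(P-pose[:3,3])@pose[:3,:3]; q=q@c["K"].T
    return q[:,:2]/q[:,2:]
def tri(uv1,uv2):
    o1,d1=rays("scene",uv1);o2,d2=rays("side",uv2)
    out=[]
    for a,b in zip(d1,d2):
        t=np.linalg.lstsq(np.c_[a,-b],o2-o1,rcond=None)[0]
        p,q=o1+a*t[0],o2+b*t[1]; out.append(np.r_[(p+q)/2,np.linalg.norm(p-q)])
    return np.array(out)
def toolpose(ob):
    T=np.eye(4);T[:3,:3]=R.from_quat(ob["tool_rot"]).as_matrix();T[:3,3]=ob["position"];return T
def wristpose(ob): return toolpose(ob)@calibration("wrist")["tool_from_camera"]
E
python3 - <<'E'
import cv2
a=cv2.imread("pics/scene0.png");b=cv2.imread("pics/side0.png")
def crop(im,x0,y0,w,h,s): return cv2.resize(im[y0:y0+h,x0:x0+w],None,fx=s,fy=s,interpolation=cv2.INTER_CUBIC)
cv2.imwrite("pics/c1.png",crop(a,180,185,190,140,4))
cv2.imwrite("pics/c2.png",crop(b,220,155,190,140,4))
E
```

```text
(no output)
```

View pics/c1.png

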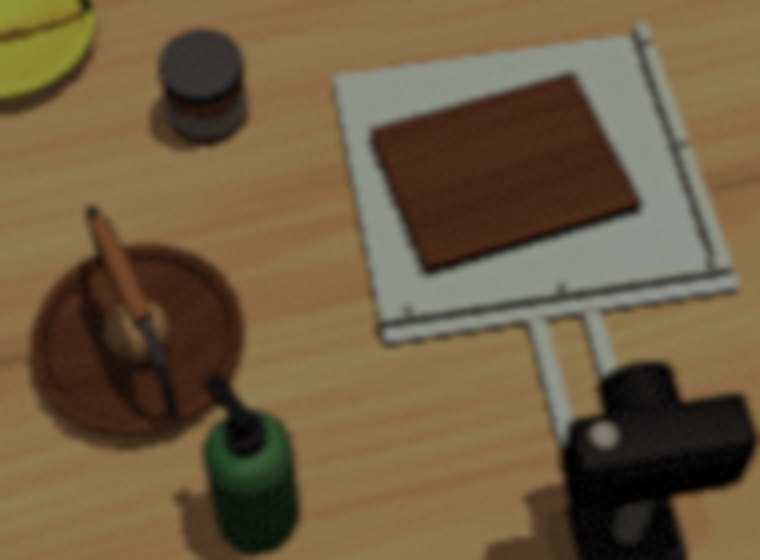

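View pics/c2.png

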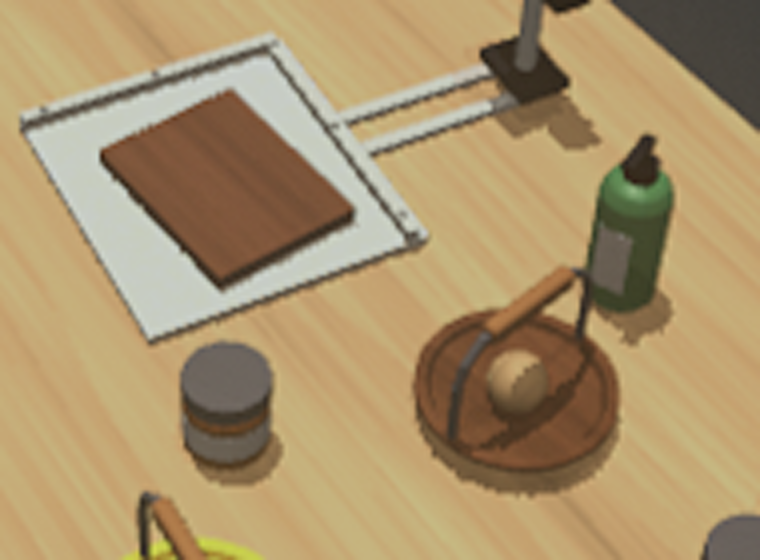

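The crop confirms the choice: the dish with the light ball, at scene (214,268). The bow points away from the robot.

Run:
```python
from h import *
S=lambda l:np.array(l)/4+[180,185]-0.375
D=lambda l:np.array(l)/4+[220,155]-0.375
bs=onplane("scene",S([(372,130),(575,75),(638,205),(425,266)]),.026)
bd=onplane("side",D([(222,276),(102,156),(230,90),(354,212)]),.026)
print("board top scene NR,NL,FL,FR\n",bs,bs.mean(0)); print("side\n",bd,bd.mean(0))
print("edges",np.linalg.norm(np.diff(bs[:,:2],axis=0),axis=1),np.linalg.norm(np.diff(bd[:,:2],axis=0),axis=1))
print("stage NR base",onplane("scene",S([(335,75)]),.01),onplane("side",D([(152,340)]),.01))
print("stage outer NL, FL, FR strip top scene",onplane("scene",S([(645,25),(738,287),(385,338)]),.022))
print("side",onplane("side",D([(25,116),(275,36),(427,236)]),.022))
print("inner corner side base",onplane("side",D([(272,58)]),.01))
g=tri(S([(92,210),(145,315)]),D([(572,272),(490,330)])[::-1]); print("grip ends?",g)
print("dish rim scene", onplane("scene",S([(137,340)]),.013), onplane("side",D([(517,388)]),.013))
print("ball", tri(S([(135,330)]),D([(517,382)])))
for n,s,d,z in [("jarA",(201,85),(227,405),.034),("pump",(250,480),(630,235),.07)]:
    print(n,onplane("scene",S([s]),z),onplane("side",D([d]),z))
print("camera",tri(S([(605,435)]),S([(605,435)])))
print("small",onplane("scene",[(144,246)],.01),onplane("side",[(351,322)],.01)," box",onplane("scene",[(340,153)],.03))
```

```text
board top scene NR,NL,FL,FR
 [[0.4762 0.0501 0.026 ]
 [0.4681 0.216  0.026 ]
 [0.5937 0.2195 0.026 ]
 [0.601  0.0547 0.026 ]] [0.5347 0.1351 0.026 ]
side
 [[0.4739 0.0488 0.026 ]
 [0.4603 0.2085 0.026 ]
 [0.5874 0.2211 0.026 ]
 [0.5958 0.0521 0.026 ]] [0.5294 0.1326 0.026 ]
edges [0.1661 0.1256 0.165 ] [0.1604 0.1277 0.1692]
stage NR base [[0.406  0.0393 0.01  ]] [[0.4041 0.0339 0.01  ]]
stage outer NL, FL, FR strip top scene [[0.4329 0.2887 0.022 ]
 [0.6752 0.2641 0.022 ]
 [0.6464 0.0122 0.022 ]]
side [[0.4317 0.2855 0.022 ]
 [0.6575 0.2623 0.022 ]
 [0.6315 0.0044 0.022 ]]
inner corner side base [[0.6477 0.2513 0.01  ]]
grip ends? [[ 0.5557 -0.1624  0.1224  0.0016]
 [ 0.6393 -0.1446  0.1166  0.0041]]
dish rim scene [[ 0.5966 -0.1534  0.013 ]] [[ 0.6043 -0.1469  0.013 ]]
ball [[ 0.5979 -0.1528  0.0299  0.0002]]
jarA [[ 0.4057 -0.0661  0.034 ]] [[ 0.4089 -0.064   0.034 ]]
pump [[ 0.7431 -0.1023  0.07  ]] [[ 0.7306 -0.1091  0.07  ]]
camera [[ 0.6483  0.1143 -0.3833  0.2622]]
small [[ 0.4638 -0.3352  0.01  ]] [[ 0.4685 -0.3353  0.01  ]]  box [[0.2811 0.3438 0.03  ]]
```

```bash
cat >> h.py <<'E'
def yaw(ob):
    m=toolpose(ob)[:3,:3]; return np.degrees(np.arctan2(m[1,0],m[0,0]))
def goto(p,yw):
    ob=get_obs();T=toolpose(ob)
    a=np.radians(yw);Rg=np.array([[np.cos(a),np.sin(a),0],[np.sin(a),-np.cos(a),0],[0,0,-1.]])
    off=T[:3,:3].T@(np.array(p)-T[:3,3])*100
    rv=np.degrees(R.from_matrix(T[:3,:3].T@Rg).as_rotvec())
    print("t %.2f pos"%ob["time"],ob["position"],"yaw %.2f"%yaw(ob),"w %.4f"%ob["grip_width"],"F",ob["ft_force"])
    print("offset cm",off.round(2),"rot",rv.round(2), "rows>=",max(np.linalg.norm(off)/4.17,np.linalg.norm(rv)/7.16).round(1))
E
python3 -c "
from h import *
goto([.65,.15,.32],83.7)"
```

```text
t 0.15 pos [0.2039 0.5902 0.2218] yaw 70.93 w 0.0869 F [0.3164 0.0228 1.3383]
offset cm [-27.05  56.54  -9.8 ] rot [ -0.03   0.09 -12.77] rows>= 15.2
```

Request:
{"method": "drive_tool", "body": {"plan": [{"offset": [-1.0, 2, -0.6], "delta_rot": [0, 0, -0.5], "jaw": 8.7}, {"offset": [-2.6, 5.4, -2], "delta_rot": [0, 0, -1.5], "jaw": 8.7}, {"offset": [-4.3, 9, -3.5], "delta_rot": [0, 0, -2.5], "jaw": 8.7}, {"offset": [-6, 12.6, -5], "delta_rot": [0, 0, -3.5], "jaw": 8.7}, {"offset": [-7.7, 16.2, -6], "delta_rot": [0, 0, -4.5], "jaw": 8.7}, {"offset": [-9.4, 19.8, -7], "delta_rot": [0, 0, -5.5], "jaw": 8.7}, {"offset": [-11.1, 23.4, -8], "delta_rot": [0, 0, -6.5], "jaw": 8.7}, {"offset": [-12.8, 27, -9], "delta_rot": [0, 0, -7.5], "jaw": 8.7}]}}

```text
time: 0.82
position: [0.4184, 0.3798, 0.3129]
tool_rot: [0.774, 0.633, -0.0, -0.0]
ft_force: [1.3, -0.5, -0.3]
grip_width: 0.0867
```

```bash
python3 -c "
from h import *
goto([.65,.15,.32],83.7)"
```

```text
t 0.82 pos [0.4184 0.3798 0.3129] yaw 78.49 w 0.0867 F [ 1.3134 -0.4549 -0.3244]
offset cm [-17.9   27.28  -0.71] rot [-0.02  0.01 -5.21] rows>= 7.8
```

Request:
{"method": "drive_tool", "body": {"plan": [{"offset": [-2.2, 3.4, -0.1], "delta_rot": [0, 0, -0.7], "jaw": 8.7}, {"offset": [-4.4, 6.8, -0.2], "delta_rot": [0, 0, -1.4], "jaw": 8.7}, {"offset": [-6.6, 10.2, -0.3], "delta_rot": [0, 0, -2.1], "jaw": 8.7}, {"offset": [-8.8, 13.6, -0.4], "delta_rot": [0, 0, -2.8], "jaw": 8.7}, {"offset": [-11, 17, -0.5], "delta_rot": [0, 0, -3.5], "jaw": 8.7}, {"offset": [-13.4, 20.4, -0.6], "delta_rot": [0, 0, -4.2], "jaw": 8.7}, {"offset": [-15.7, 24, -0.7], "delta_rot": [0, 0, -4.9], "jaw": 8.7}, {"offset": [-17.7, 27, -0.7], "delta_rot": [0, 0, -5.2], "jaw": 8.7}]}}

```text
time: 1.48
position: [0.6481, 0.1517, 0.3193]
tool_rot: [0.745, 0.667, -0.0, 0.0]
ft_force: [0.8, 0.4, 0.2]
grip_width: 0.0872
```

Run:
```python
from h import *
ob=get_obs();im=camera("wrist");np.save("w1.npy",wristpose(ob));cv2.imwrite("pics/w1.png",im[:,:,::-1])
print(ob["joint_velocities"]); goto([.65,.15,.32],83.7)
```

```text
[-0.516   0.353  -0.6109  0.0137  0.2618 -0.57  ]
t 1.53 pos [0.6536 0.1456 0.3187] yaw 83.31 w 0.0870 F [ 4.2205 -1.8744  0.0394]
offset cm [ 0.4  -0.4  -0.13] rot [ 0.36  0.26 -0.39] rows>= 0.1
```

View pics/w1.png

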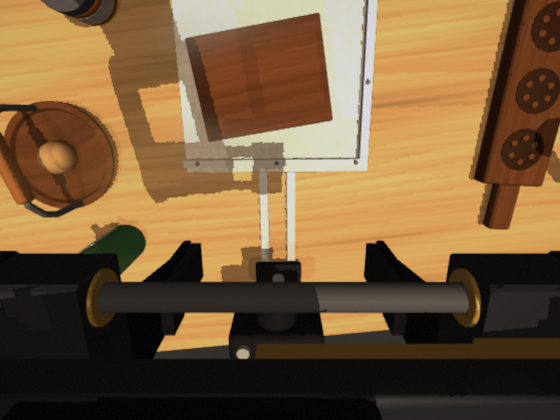

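The wrist view shows the stage and board with the near edge cropped. The large dish with its ball is at (57,155) and the mould is on the right. The arm was still moving, so I'll take another picture once it has settled.

Run:
```python
from h import *
camera("wrist");camera("wrist")
ob=get_obs();im=camera("wrist");np.save("w2.npy",wristpose(ob));cv2.imwrite("pics/w2.png",im[:,:,::-1])
print(ob["joint_velocities"],ob["time"],ob["position"],yaw(ob))
cv2.imwrite("pics/w2c.png",cv2.resize(im[:200,160:400,::-1],None,fx=3.2,fy=3,interpolation=cv2.INTER_CUBIC) if 0 else cv2.resize(im[:190,150:400,::-1],None,fx=3,fy=3,interpolation=cv2.INTER_CUBIC))
```

```text
[ 0.0556 -0.0294  0.05    0.0275  0.0172  0.0083] 1.6333 [0.648  0.1512 0.3183] 83.37194902232466
```

View pics/w2c.png

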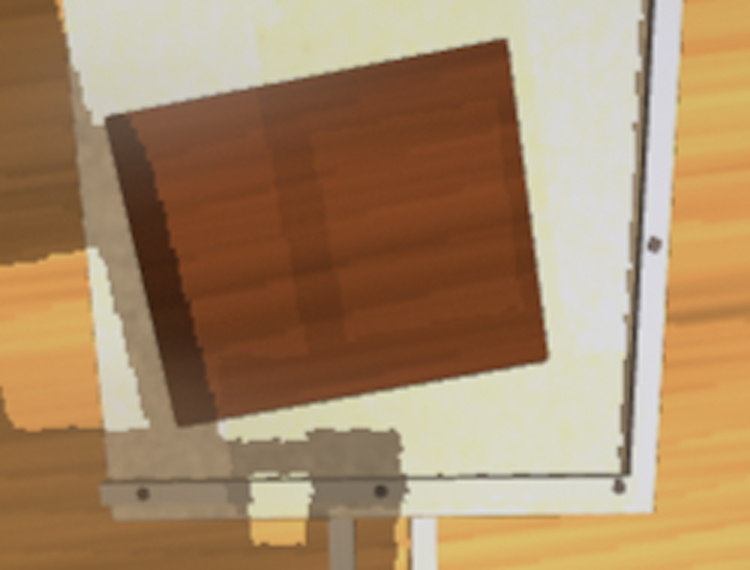

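Run:
```python
from h import *
P=np.load("w2.npy")
C=lambda l:np.array(l)/3.+[150,0]-.33
b=onplane("wrist",C([(105,118),(508,40),(548,358),(178,426)]),.026,P);print(b,b.mean(0));
e=np.diff(np.r_[b,b[:1]],axis=0);print(np.linalg.norm(e,axis=1),np.degrees(np.arctan2(e[:,1],e[:,0])))
f=onplane("wrist",C([(102,480),(627,475),(653,2)]),.022,P);print("strip inner top",f)
g=f[1]-f[0];print("far strip dir",np.degrees(np.arctan2(g[1],g[0]))-90,np.linalg.norm(g)); g=f[1]-f[2];print("left dir",np.degrees(np.arctan2(g[1],g[0])))
o=onplane("wrist",C([(102,516),(652,514),(682,2)]),.022,P);print("outer top",o)
i=onplane("wrist",C([(622,470)]),.01,P);print("inner base",i)
# ball, grip
print("ball",onplane("wrist",[(57,155)],.03,np.load("w1.npy")))
```

```text
[[0.474  0.0486 0.026 ]
 [0.4646 0.2172 0.026 ]
 [0.5914 0.224  0.026 ]
 [0.6017 0.0564 0.026 ]] [0.5329 0.1366 0.026 ]
[0.1688 0.127  0.168  0.128 ] [  93.2088    3.1055  -86.464  -176.5234]
strip inner top [[0.6222 0.0163 0.022 ]
 [0.6478 0.2569 0.022 ]
 [0.4567 0.2774 0.022 ]]
far strip dir -6.074023961211623 0.24192574278117937
left dir -6.130570527869617
outer top [[0.6387 0.013  0.022 ]
 [0.6673 0.2675 0.022 ]
 [0.4581 0.2891 0.022 ]]
inner base [[0.6471 0.2572 0.01  ]]
ball [[ 0.597  -0.1508  0.03  ]]
```

```bash
cat >> h.py <<'E'
TH=np.radians(-6.1); COR=np.array([.648,.257]); XH=np.array([np.cos(TH),np.sin(TH)]); YH=np.array([-np.sin(TH),np.cos(TH)])
def uv2w(u,v,z): return np.r_[COR+u*XH+v*YH,z]
def w2uv(p): d=np.array(p)[:2]-COR; return np.array([d@XH,d@YH])
def gouv(u,v,z,yw):
    print("uv now",w2uv(get_obs()["position"]).round(4)); goto(uv2w(u,v,z),yw)
E
python3 -c "
from h import *
gouv(-.205,-.132,.06,83.9);gouv(-.205,-.132,.016,83.9)"
```

```text
uv now [ 0.0096 -0.1036]
t 1.68 pos [0.6465 0.153  0.3185] yaw 83.50 w 0.0871 F [0.1612 0.2973 0.125 ]
offset cm [ -3.   -21.38  25.9 ] rot [-0.13 -0.01 -0.4 ] rows>= 8.1
uv now [ 0.0096 -0.1036]
t 1.68 pos [0.6465 0.153  0.3185] yaw 83.50 w 0.0871 F [0.1612 0.2973 0.125 ]
offset cm [ -3.   -21.37  30.3 ] rot [-0.13 -0.01 -0.4 ] rows>= 8.9
```

Request:
{"method": "drive_tool", "body": {"plan": [{"offset": [-0.5, -3, 1.5], "delta_rot": [0, 0, -0.1], "jaw": 8.7}, {"offset": [-1, -6.5, 3.6], "delta_rot": [0, 0, -0.2], "jaw": 8.7}, {"offset": [-1.5, -10, 5.8], "delta_rot": [0, 0, -0.3], "jaw": 8.7}, {"offset": [-2, -13.5, 8.0], "delta_rot": [0, 0, -0.4], "jaw": 8.7}, {"offset": [-2.5, -16.8, 10.4], "delta_rot": [0, 0, -0.4], "jaw": 8.7}, {"offset": [-2.8, -19.6, 13.4], "delta_rot": [0, 0, -0.4], "jaw": 8.7}, {"offset": [-3, -21, 17], "delta_rot": [0, 0, -0.4], "jaw": 8.7}, {"offset": [-3, -21.4, 21], "delta_rot": [0, 0, -0.4], "jaw": 8.7}]}}

```text
time: 2.35
position: [0.4258, 0.1494, 0.1101]
tool_rot: [0.742, 0.67, 0.0, -0.0]
ft_force: [1.5, -0.3, -1.4]
grip_width: 0.0869
```

```bash
python3 -c "
from h import *
gouv(-.205,-.132,.016,83.9)"
```

```text
uv now [-0.2095 -0.1306]
t 2.35 pos [0.4258 0.1494 0.1101] yaw 84.20 w 0.0869 F [ 1.4517 -0.3447 -1.3981]
offset cm [-0.14  0.45  9.41] rot [-0.02 -0.02  0.3 ] rows>= 2.3
```

Request:
{"method": "drive_tool", "body": {"plan": [{"offset": [0, 0.2, 2.5], "delta_rot": [0, 0, 0], "jaw": 8.7}, {"offset": [0, 0.2, 5], "delta_rot": [0, 0, 0], "jaw": 8.7}, {"offset": [0, 0.2, 7], "delta_rot": [0, 0, 0], "jaw": 8.7}, {"offset": [0, 0.2, 8], "delta_rot": [0, 0, 0], "jaw": 8.7}, {"offset": [0, 0.2, 8.5], "delta_rot": [0, 0, 0], "jaw": 8.7}, {"offset": [0, 0.2, 8.8], "delta_rot": [0, 0, 0], "jaw": 8.7}, {"offset": [0, 0.2, 8.8], "delta_rot": [0, 0, 0], "jaw": 8.7}, {"offset": [0, 0.2, 8.8], "delta_rot": [0, 0, 0], "jaw": 8.7}]}}

```text
time: 3.02
position: [0.4327, 0.1481, 0.0223]
tool_rot: [0.743, 0.67, 0.001, 0.0]
ft_force: [-0.2, 0.1, -0.2]
grip_width: 0.0871
```

```bash
python3 -c "
from h import *
gouv(-.155,-.132,.016,83.9)
im=camera('side');cv2.imwrite('pics/s2.png',cv2.resize(im[140:280,200:390,::-1],None,fx=4,fy=4,interpolation=cv2.INTER_CUBIC))"
```

```text
uv now [-0.2025 -0.1311]
t 3.02 pos [0.4327 0.1481 0.0223] yaw 84.08 w 0.0871 F [-0.1567  0.1176 -0.1807]
offset cm [-0.1   4.75  0.63] rot [ 0.07 -0.02  0.18] rows>= 1.1
```

View pics/s2.png

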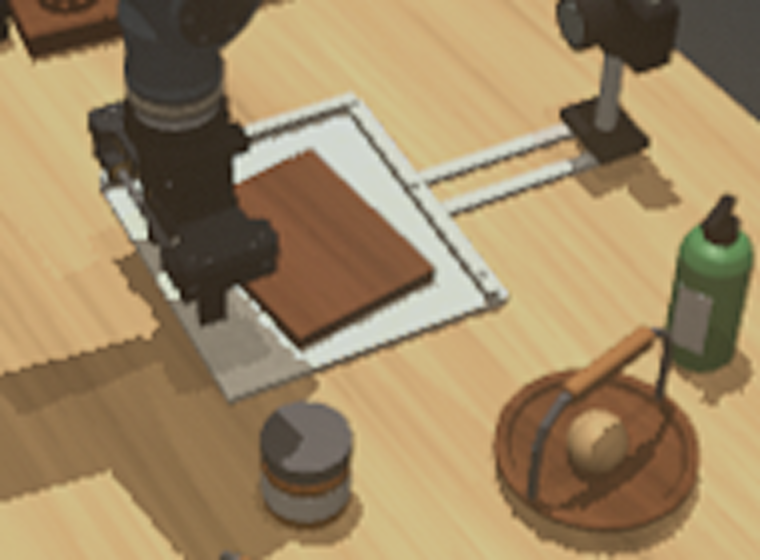

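The finger, at crop (212,315), stands on the stage side just short of the board's near edge. Next I lower and push along stage x.

Request:
{"method": "drive_tool", "body": {"plan": [{"offset": [0, 0, 0.6], "delta_rot": [0, 0, 0.1], "jaw": 8.7}, {"offset": [0, 0.5, 0.6], "delta_rot": [0, 0, 0.1], "jaw": 8.7}, {"offset": [0, 1.2, 0.6], "delta_rot": [0, 0, 0.1], "jaw": 8.7}, {"offset": [0, 2, 0.6], "delta_rot": [0, 0, 0.1], "jaw": 8.7}, {"offset": [0, 2.8, 0.6], "delta_rot": [0, 0, 0.1], "jaw": 8.7}, {"offset": [0, 3.6, 0.6], "delta_rot": [0, 0, 0.1], "jaw": 8.7}, {"offset": [0, 4.3, 0.6], "delta_rot": [0, 0, 0.1], "jaw": 8.7}, {"offset": [0, 4.8, 0.6], "delta_rot": [0, 0, 0.1], "jaw": 8.7}]}}

```text
time: 3.73
position: [0.4817, 0.1425, 0.0156]
tool_rot: [0.744, 0.669, 0.0, 0.0]
ft_force: [-1.3, 0.7, 1.0]
grip_width: 0.0869
```

```bash
python3 -c "
from h import *
gouv(-.142,-.132,.016,83.9)
im=camera('side');cv2.imwrite('pics/s3.png',cv2.resize(im[140:280,200:390,::-1],None,fx=4,fy=4,interpolation=cv2.INTER_CUBIC))"
```

```text
uv now [-0.1532 -0.1315]
t 3.73 pos [0.4817 0.1425 0.0156] yaw 83.91 w 0.0869 F [-1.3456  0.6663  0.9861]
offset cm [-0.05  1.12 -0.04] rot [ 0.06 -0.01  0.01] rows>= 0.3
```

View pics/s3.png

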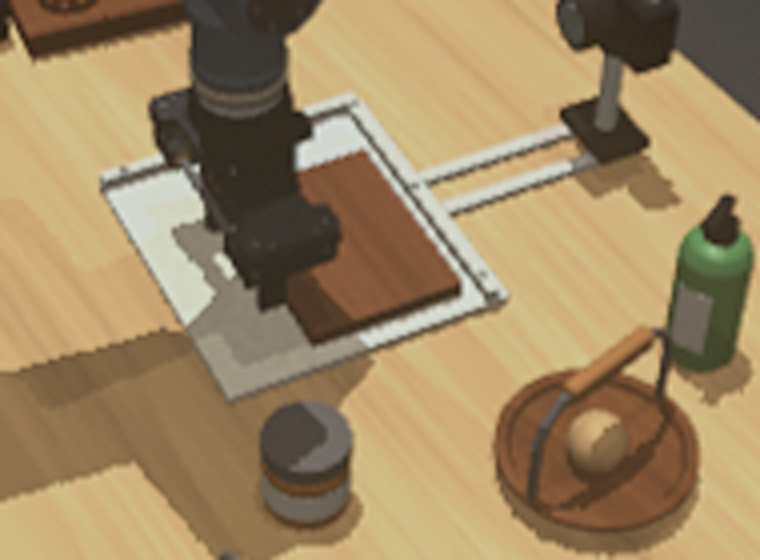

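The board is now square, with a gap of roughly 1 cm to the far strip. I continue slowly and watch the force.

Request:
{"method": "drive_tool", "body": {"plan": [{"offset": [0, 0.3, 0], "delta_rot": [0, 0, 0], "jaw": 8.7}, {"offset": [0, 0.6, 0], "delta_rot": [0, 0, 0], "jaw": 8.7}, {"offset": [0, 0.8, 0], "delta_rot": [0, 0, 0], "jaw": 8.7}, {"offset": [0, 0.9, 0], "delta_rot": [0, 0, 0], "jaw": 8.7}, {"offset": [0, 1.0, 0], "delta_rot": [0, 0, 0], "jaw": 8.7}, {"offset": [0, 1.1, 0], "delta_rot": [0, 0, 0], "jaw": 8.7}, {"offset": [0, 1.2, 0], "delta_rot": [0, 0, 0], "jaw": 8.7}, {"offset": [0, 1.2, 0], "delta_rot": [0, 0, 0], "jaw": 8.7}]}}

```text
time: 4.45
position: [0.4926, 0.1414, 0.0155]
tool_rot: [0.744, 0.669, 0.0, 0.0]
ft_force: [-1.3, 1.0, -0.8]
grip_width: 0.0869
```

```bash
python3 -c "
from h import *
gouv(-.142,-.132,.016,83.9)
im=camera('side');cv2.imwrite('pics/s4.png',cv2.resize(im[140:280,200:390,::-1],None,fx=4,fy=4,interpolation=cv2.INTER_CUBIC))"
```

```text
uv now [-0.1422 -0.1314]
t 4.45 pos [0.4926 0.1414 0.0155] yaw 83.93 w 0.0869 F [-1.2872  1.0499 -0.7545]
offset cm [-0.06  0.02 -0.05] rot [ 0.04 -0.    0.03] rows>= 0.0
```

View pics/s4.png

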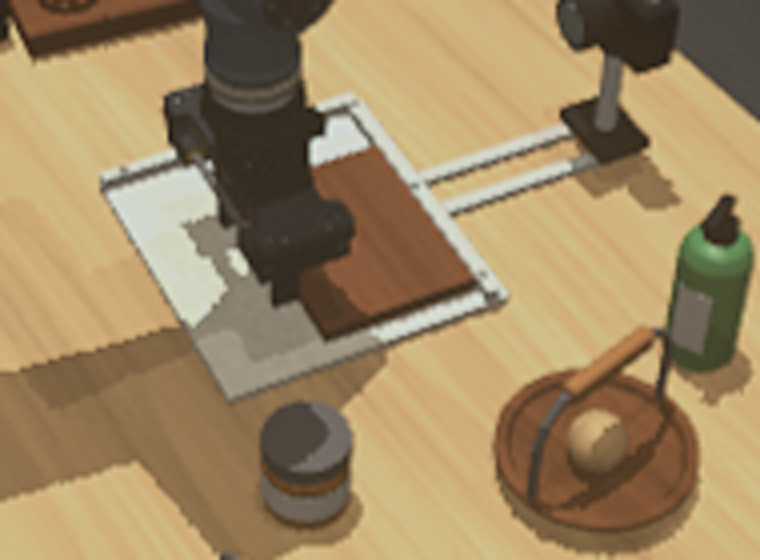

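Request:
{"method": "drive_tool", "body": {"plan": [{"offset": [0, 0.1, 0], "delta_rot": [0, 0, 0], "jaw": 8.7}, {"offset": [0, 0.2, 0], "delta_rot": [0, 0, 0], "jaw": 8.7}, {"offset": [0, 0.2, 0], "delta_rot": [0, 0, 0], "jaw": 8.7}, {"offset": [0, 0.3, 0], "delta_rot": [0, 0, 0], "jaw": 8.7}, {"offset": [0, 0.3, 0], "delta_rot": [0, 0, 0], "jaw": 8.7}, {"offset": [0, 0.4, 0], "delta_rot": [0, 0, 0], "jaw": 8.7}, {"offset": [0, 0.4, 0], "delta_rot": [0, 0, 0], "jaw": 8.7}, {"offset": [0, 0.4, 0], "delta_rot": [0, 0, 0], "jaw": 8.7}]}}

```text
time: 5.17
position: [0.4946, 0.1411, 0.0155]
tool_rot: [0.743, 0.669, -0.001, -0.001]
ft_force: [-5.8, 1.1, 4.0]
grip_width: 0.0869
```

```bash
python3 -c "
from h import *
gouv(-.142,-.132,.016,83.9)"
```

```text
uv now [-0.1402 -0.1316]
t 5.17 pos [0.4946 0.1411 0.0155] yaw 83.94 w 0.0869 F [-5.8257  1.1184  4.0309]
offset cm [-0.04 -0.18 -0.05] rot [-0.17  0.02  0.04] rows>= 0.0
```

Request:
{"method": "drive_tool", "body": {"plan": [{"offset": [0, -1, 0], "delta_rot": [0, 0, 0], "jaw": 8.7}, {"offset": [0, -1.2, -3], "delta_rot": [0, 0, 0], "jaw": 8.7}, {"offset": [0, -1, -6], "delta_rot": [0, 0, 6], "jaw": 8.7}, {"offset": [0, 0, -8], "delta_rot": [0, 0, 13], "jaw": 8.7}, {"offset": [-1, 1, -9], "delta_rot": [0, 0, 20], "jaw": 8.7}, {"offset": [-2, 2, -9], "delta_rot": [0, 0, 27], "jaw": 8.7}, {"offset": [-3, 3, -9], "delta_rot": [0, 0, 34], "jaw": 8.7}, {"offset": [-4, 4, -9], "delta_rot": [0, 0, 41], "jaw": 8.7}]}}

```text
time: 5.83
position: [0.5339, 0.0964, 0.1064]
tool_rot: [0.932, 0.363, 0.002, 0.001]
ft_force: [-0.4, 0.4, -0.0]
grip_width: 0.087
```

```bash
python3 -c "
from h import *
gouv(-.065,-.242,.10,-6.1)"
```

```text
uv now [-0.0964 -0.1719]
t 5.83 pos [0.5339 0.0964 0.1064] yaw 42.60 w 0.0870 F [-0.3608  0.3694 -0.0131]
offset cm [-3.2   6.98  0.65] rot [ 0.13 -0.3  48.7 ] rows>= 6.8
```

Request:
{"method": "drive_tool", "body": {"plan": [{"offset": [-0.5, 1, 0], "delta_rot": [0, 0, 6.5], "jaw": 8.7}, {"offset": [-1, 2.2, 0], "delta_rot": [0, 0, 13], "jaw": 8.7}, {"offset": [-1.6, 3.5, 0], "delta_rot": [0, 0, 20], "jaw": 8.7}, {"offset": [-2.2, 4.8, 0], "delta_rot": [0, 0, 27], "jaw": 8.7}, {"offset": [-2.8, 6.2, 0.2], "delta_rot": [0, 0, 34], "jaw": 8.7}, {"offset": [-3.2, 7, 0.5], "delta_rot": [0, 0, 41], "jaw": 8.7}, {"offset": [-3.2, 7, 3], "delta_rot": [0, 0, 47], "jaw": 8.7}, {"offset": [-3.2, 7, 6], "delta_rot": [0, 0, 48.7], "jaw": 8.7}]}}

```text
time: 6.5
position: [0.5603, 0.0224, 0.0472]
tool_rot: [0.999, -0.053, 0.006, 0.001]
ft_force: [0.3, -0.3, -0.4]
grip_width: 0.087
```

```bash
python3 -c "
from h import *
gouv(-.065,-.242,.016,-6.1)
P=wristpose(get_obs());im=camera('wrist');np.save('w5.npy',P);cv2.imwrite('pics/w5.png',im[:,:,::-1])
im=camera('side');cv2.imwrite('pics/s5.png',cv2.resize(im[140:280,200:390,::-1],None,fx=4,fy=4,interpolation=cv2.INTER_CUBIC))"
```

```text
uv now [-0.0622 -0.2426]
t 6.50 pos [0.5603 0.0224 0.0472] yaw -6.08 w 0.0870 F [ 0.3452 -0.2871 -0.377 ]
offset cm [-0.31 -0.06  3.11] rot [ 0.05 -0.65  0.02] rows>= 0.8
```

View pics/s5.png

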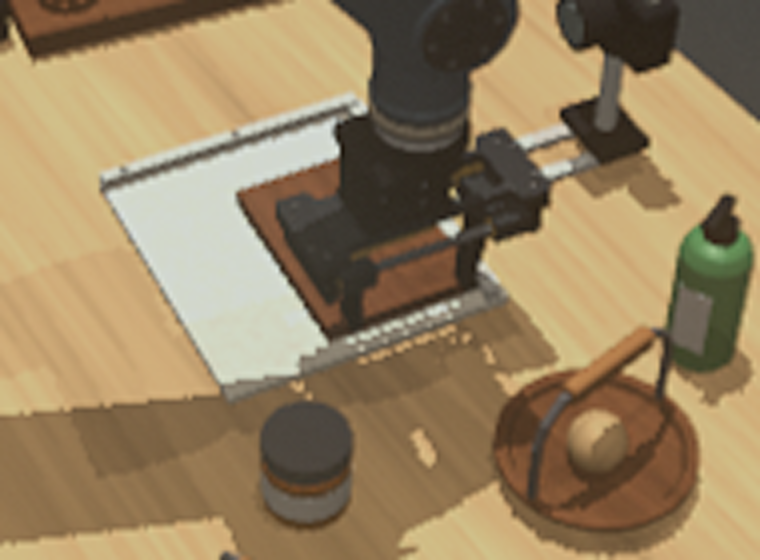

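View pics/w5.png

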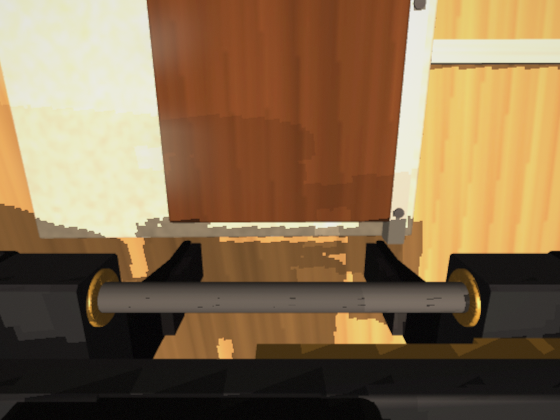

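Both views show the board flush along the far strip and the fingers standing to its right. I lower and push along stage y, which is tool −y here.

Request:
{"method": "drive_tool", "body": {"plan": [{"offset": [-0.6, 0, 1.5], "delta_rot": [0, -0.6, 0], "jaw": 8.7}, {"offset": [-0.6, 0, 2.7], "delta_rot": [0, -0.6, 0], "jaw": 8.7}, {"offset": [-0.6, 0, 3.1], "delta_rot": [0, -0.6, 0], "jaw": 8.7}, {"offset": [-0.6, -0.5, 3.1], "delta_rot": [0, -0.6, 0], "jaw": 8.7}, {"offset": [-0.6, -1.2, 3.1], "delta_rot": [0, -0.6, 0], "jaw": 8.7}, {"offset": [-0.6, -2.0, 3.1], "delta_rot": [0, -0.6, 0], "jaw": 8.7}, {"offset": [-0.6, -2.8, 3.1], "delta_rot": [0, -0.6, 0], "jaw": 8.7}, {"offset": [-0.6, -3.4, 3.1], "delta_rot": [0, -0.6, 0], "jaw": 8.7}]}}

```text
time: 7.27
position: [0.5541, 0.0595, 0.0153]
tool_rot: [0.999, -0.05, -0.004, -0.0]
ft_force: [0.1, -2.1, 1.0]
grip_width: 0.0869
```

```bash
python3 -c "
from h import *
gouv(-.068,-.180,.016,-6.1)
im=camera('scene');cv2.imwrite('pics/sc6.png',cv2.resize(im[170:310,220:400,::-1],None,fx=4,fy=4,interpolation=cv2.INTER_CUBIC))"
```

```text
uv now [-0.0724 -0.2063]
t 7.27 pos [0.5541 0.0595 0.0153] yaw -5.70 w 0.0869 F [ 0.1009 -2.0709  0.9878]
offset cm [ 0.46 -2.63 -0.07] rot [0.01 0.5  0.4 ] rows>= 0.6
```

View pics/sc6.png

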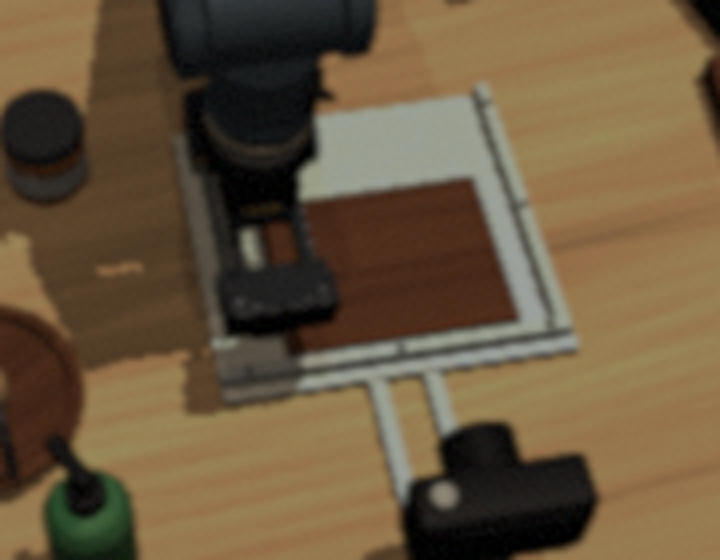

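```bash
python3 - <<'E'
from h import *
S=lambda l:np.array(l)/4+[220,170]-.375
for n,p,z in [("FL",(518,318),.026),("NL",(472,180),.026),("FR",(300,349),.026),("strip line L",(560,332),.022),("strip line R",(225,386),.022),("outer FL",(577,348),.022),("outer FR",(228,402),.022),("NLouter",(482,85),.022)]:
    q=onplane("scene",S([p]),z)[0];print(n,q,w2uv(q))
E
python3 -c "
import cv2;a=cv2.imread('pics/scene0.png');cv2.imwrite('pics/x.png',cv2.resize(a[170:310,220:400],None,fx=4,fy=4,interpolation=cv2.INTER_CUBIC))"
```

```text
FL [0.6435 0.2307 0.026 ] [-0.0017 -0.0267]
NL [0.5205 0.2431 0.026 ] [-0.1253 -0.0274]
FR [0.6256 0.073  0.026 ] [-0.0028 -0.1853]
strip line L [0.6603 0.2567 0.022 ] [0.0123 0.001 ]
strip line R [0.6374 0.0148 0.022 ] [ 0.0152 -0.242 ]
outer FL [0.6757 0.2631 0.022 ] [0.0269 0.009 ]
outer FR [0.65   0.0134 0.022 ] [ 0.0279 -0.242 ]
NLouter [0.4323 0.2863 0.022 ] [-0.2176  0.0063]
```

The board is still within about 2 mm of the far strip by the scene view, with about 27 mm left to the left strip. I continue the push.

Request:
{"method": "drive_tool", "body": {"plan": [{"offset": [0.1, -0.5, 0], "delta_rot": [0, 0.3, 0.3], "jaw": 8.7}, {"offset": [0.1, -1.0, 0], "delta_rot": [0, 0.4, 0.3], "jaw": 8.7}, {"offset": [0.1, -1.5, 0], "delta_rot": [0, 0.4, 0.3], "jaw": 8.7}, {"offset": [0.1, -1.9, 0], "delta_rot": [0, 0.4, 0.3], "jaw": 8.7}, {"offset": [0.1, -2.1, 0], "delta_rot": [0, 0.4, 0.3], "jaw": 8.7}, {"offset": [0.1, -2.2, 0], "delta_rot": [0, 0.4, 0.3], "jaw": 8.7}, {"offset": [0.1, -2.3, 0], "delta_rot": [0, 0.4, 0.3], "jaw": 8.7}, {"offset": [0.1, -2.4, 0], "delta_rot": [0, 0.4, 0.3], "jaw": 8.7}]}}

```text
time: 7.98
position: [0.5566, 0.082, 0.0145]
tool_rot: [0.999, -0.053, -0.002, 0.0]
ft_force: [-2.1, -3.1, 2.3]
grip_width: 0.0867
```

```bash
python3 -c "
from h import *
gouv(-.068,-.180,.016,-6.1)"
```

```text
uv now [-0.0723 -0.1837]
t 7.98 pos [0.5566 0.082  0.0145] yaw -6.06 w 0.0867 F [-2.0585 -3.1084  2.3175]
offset cm [ 0.43 -0.37 -0.15] rot [0.02 0.23 0.04] rows>= 0.1
```

Request:
{"method": "drive_tool", "body": {"plan": [{"offset": [0, -0.1, -0.1], "delta_rot": [0, 0, 0], "jaw": 8.7}, {"offset": [0, -0.2, -0.1], "delta_rot": [0, 0, 0], "jaw": 8.7}, {"offset": [0, -0.3, -0.1], "delta_rot": [0, 0, 0], "jaw": 8.7}, {"offset": [0, -0.4, -0.1], "delta_rot": [0, 0, 0], "jaw": 8.7}, {"offset": [0, -0.5, -0.1], "delta_rot": [0, 0, 0], "jaw": 8.7}, {"offset": [0, -0.6, -0.1], "delta_rot": [0, 0, 0], "jaw": 8.7}, {"offset": [0, -0.6, -0.1], "delta_rot": [0, 0, 0], "jaw": 8.7}, {"offset": [0, -0.6, -0.1], "delta_rot": [0, 0, 0], "jaw": 8.7}]}}

```text
time: 8.65
position: [0.5579, 0.0851, 0.0155]
tool_rot: [0.999, -0.052, -0.002, 0.002]
ft_force: [-1.1, -13.5, -0.3]
grip_width: 0.087
```

```bash
python3 -c "
from h import *
gouv(-.068,-.180,.016,-6.1)
im=camera('side');cv2.imwrite('pics/s7.png',cv2.resize(im[140:280,200:390,::-1],None,fx=4,fy=4,interpolation=cv2.INTER_CUBIC))"
```

```text
uv now [-0.0713 -0.1805]
t 8.65 pos [0.5579 0.0851 0.0155] yaw -5.93 w 0.0870 F [ -1.1397 -13.4912  -0.2991]
offset cm [ 0.33 -0.05 -0.05] rot [0.25 0.17 0.17] rows>= 0.1
```

View pics/s7.png

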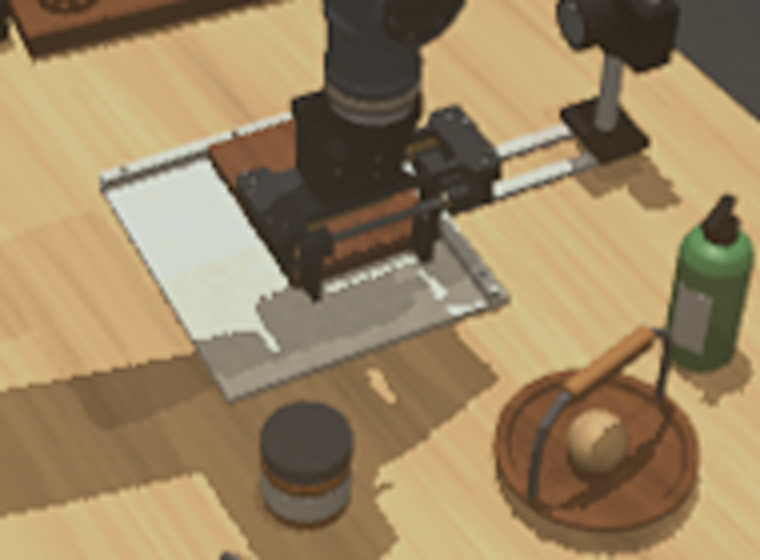

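Contact with the left strip at 13.5 N, at the expected position (v = −0.1805). I back off and rise for a look from above.

Request:
{"method": "drive_tool", "body": {"plan": [{"offset": [0, 1, 0], "delta_rot": [0, 0, 0], "jaw": 8.7}, {"offset": [0, 1.5, -3], "delta_rot": [0, 0, 0], "jaw": 8.7}, {"offset": [0, 1.5, -7], "delta_rot": [0, 0, 0], "jaw": 8.7}, {"offset": [0, 1.5, -11], "delta_rot": [0, 0, 0], "jaw": 8.7}, {"offset": [0, 1.5, -15], "delta_rot": [0, 0, 0], "jaw": 8.7}, {"offset": [0, 1.5, -18], "delta_rot": [0, 0, 0], "jaw": 8.7}, {"offset": [0, 1.5, -19], "delta_rot": [0, 0, 0], "jaw": 8.7}, {"offset": [0, 1.5, -19], "delta_rot": [0, 0, 0], "jaw": 8.7}]}}

```text
time: 9.37
position: [0.5589, 0.0735, 0.2089]
tool_rot: [0.999, -0.053, 0.002, -0.001]
ft_force: [0.2, -0.3, -0.2]
grip_width: 0.0871
```

Run:
```python
from h import *
camera("scene")
ob=get_obs();im=camera("wrist");np.save("w8.npy",wristpose(ob));cv2.imwrite("pics/w8.png",im[:,:,::-1])
print(ob["joint_velocities"],ob["time"],ob["position"],yaw(ob))
cv2.imwrite("pics/w8c.png",cv2.resize(im[0:250,130:430,::-1],None,fx=2.5,fy=2.4,interpolation=cv2.INTER_CUBIC) if 0 else cv2.resize(im[0:235,130:430,::-1],None,fx=2.5,fy=2.5,interpolation=cv2.INTER_CUBIC))
```

```text
[-0.0019  0.0505  0.0487 -0.0041 -0.0038 -0.0026] 9.4167 [0.5572 0.0735 0.2065] -6.084406270805627
```

View pics/w8c.png

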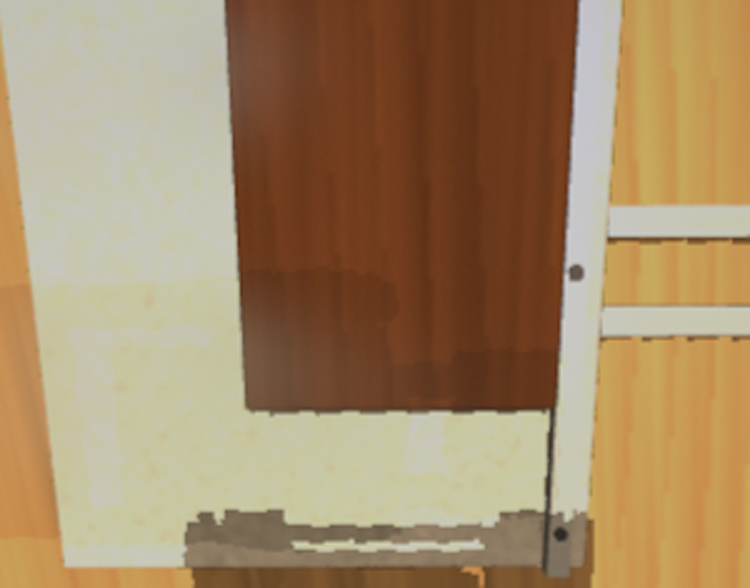

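Run:
```python
from h import *
P=np.load("w8.npy");C=lambda l:np.array(l)/2.5+[130,0]-.3
for n,p,z in [("NR",(246,409),.026),("FR",(553,409),.026),("near edge top",(228,5),.026),("strip in",(550,412),.022),("strip in2",(547,570),.022),("baseNR",(64,566),.01)]:
    q=onplane("wrist",C([p]),z,P)[0];print(n,q,w2uv(q))
im=camera('side');cv2.imwrite('pics/s9.png',cv2.resize(im[140:280,200:390,::-1],None,fx=4,fy=4,interpolation=cv2.INTER_CUBIC))
im=camera('scene');cv2.imwrite('pics/sc9.png',cv2.resize(im[170:310,240:380,::-1],None,fx=4,fy=4,interpolation=cv2.INTER_CUBIC))
```

```text
NR [0.5029 0.1031 0.026 ] [-0.1279 -0.1684]
FR [0.6295 0.0897 0.026 ] [-0.0006 -0.1683]
near edge top [0.5189 0.2503 0.026 ] [-0.1277 -0.0204]
strip in [0.629  0.0878 0.022 ] [-0.0009 -0.1702]
strip in2 [0.6241 0.0175 0.022 ] [ 0.0017 -0.2407]
baseNR [0.4058 0.0382 0.01  ] [-0.2175 -0.2433]
```

View pics/s9.png

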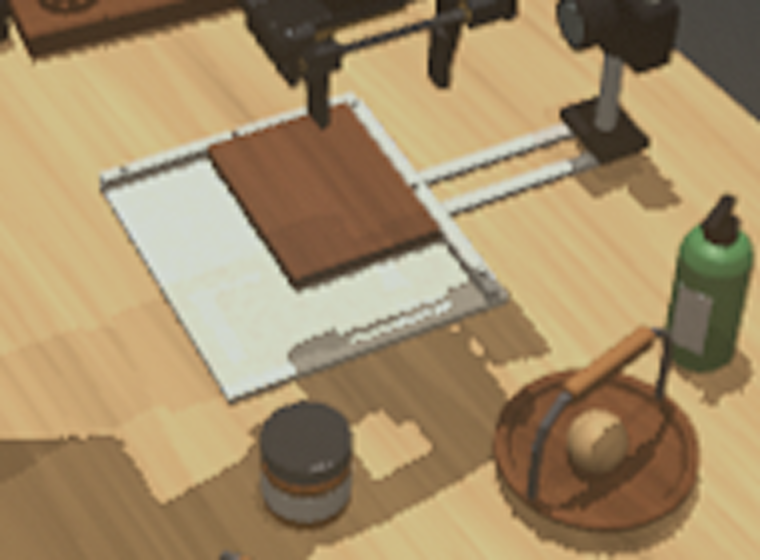

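View pics/sc9.png

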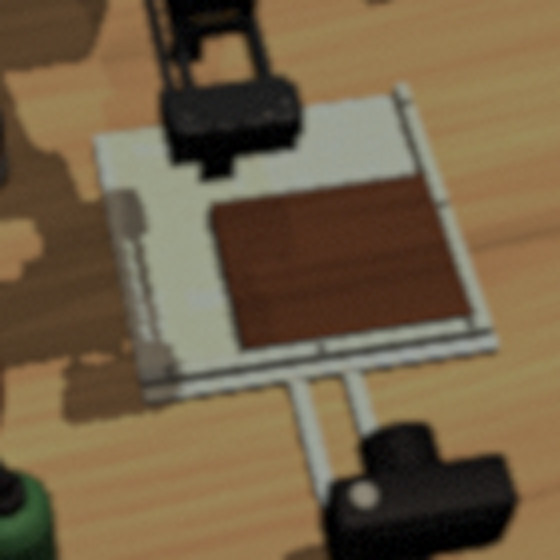

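The board is home. The wrist view puts its right corner at u −0.6 mm and its right edge at v −168 mm (nominal −170), and the side view shows both edges flush. Now the dish: I move to a look-down pose over it.

```bash
python3 -c "
from h import *
goto([.51,-.165,.25],-78)"
```

```text
t 9.57 pos [0.555  0.0734 0.2033] yaw -6.08 w 0.0871 F [ 0.7615 -0.0878 -0.6041]
offset cm [-1.99 24.18 -4.65] rot [ 0.28  0.4  71.92] rows>= 10.0
```

Request:
{"method": "drive_tool", "body": {"plan": [{"offset": [-0.1, 1.5, -0.8], "delta_rot": [0, 0, 4], "jaw": 8.7}, {"offset": [-0.4, 4, -1.6], "delta_rot": [0, 0, 10], "jaw": 8.7}, {"offset": [-0.6, 7, -2.4], "delta_rot": [0, 0, 16], "jaw": 8.7}, {"offset": [-0.8, 10, -3.2], "delta_rot": [0, 0, 22.5], "jaw": 8.7}, {"offset": [-1, 13, -4], "delta_rot": [0, 0, 29], "jaw": 8.7}, {"offset": [-1.2, 16, -4.6], "delta_rot": [0, 0, 35.5], "jaw": 8.7}, {"offset": [-1.4, 18.5, -4.6], "delta_rot": [0, 0, 42], "jaw": 8.7}, {"offset": [-1.6, 20.5, -4.6], "delta_rot": [0, 0, 48.5], "jaw": 8.7}]}}

```text
time: 10.23
position: [0.5181, -0.1307, 0.2498]
tool_rot: [0.887, -0.462, -0.003, 0.001]
ft_force: [1.2, -0.5, 0.3]
grip_width: 0.087
```

```bash
python3 -c "
from h import *
goto([.51,-.165,.25],-78)"
```

```text
t 10.23 pos [ 0.5181 -0.1307  0.2498] yaw -54.97 w 0.0870 F [ 1.1689 -0.4912  0.3116]
offset cm [ 2.34  2.63 -0.02] rot [ 0.3   0.23 23.03] rows>= 3.2
```

Request:
{"method": "drive_tool", "body": {"plan": [{"offset": [0.6, 0.8, 0], "delta_rot": [0, 0, 6], "jaw": 8.7}, {"offset": [1.2, 1.5, 0], "delta_rot": [0, 0, 12], "jaw": 8.7}, {"offset": [1.8, 2.1, 0], "delta_rot": [0, 0, 17], "jaw": 8.7}, {"offset": [2.2, 2.5, 0], "delta_rot": [0, 0, 21], "jaw": 8.7}, {"offset": [2.3, 2.6, 0], "delta_rot": [0.2, 0.2, 23], "jaw": 8.7}, {"offset": [2.3, 2.6, 0], "delta_rot": [0.2, 0.2, 23], "jaw": 8.7}, {"offset": [2.3, 2.6, 0], "delta_rot": [0.2, 0.2, 23], "jaw": 8.7}, {"offset": [2.3, 2.6, 0], "delta_rot": [0.2, 0.2, 23], "jaw": 8.7}]}}

```text
time: 10.9
position: [0.5108, -0.1624, 0.2503]
tool_rot: [0.78, -0.626, -0.0, 0.0]
ft_force: [0.2, -0.0, 0.1]
grip_width: 0.0869
```

Run:
```python
from h import *
ob=get_obs();im=camera("wrist");np.save("w10.npy",wristpose(ob));cv2.imwrite("pics/w10.png",im[:,:,::-1])
print(ob["joint_velocities"],ob["time"],ob["position"],yaw(ob),get_obs()["position"])
```

```text
[ 0.0035 -0.0081 -0.0055  0.0004  0.0014  0.0044] 10.9 [ 0.5108 -0.1624  0.2503] -77.51759690900309 [ 0.511  -0.1624  0.2507]
```

View pics/w10.png

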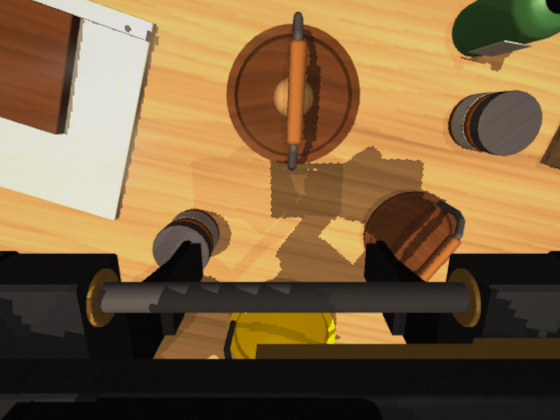

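The wrist view shows the large dish at (293,93), its bar upright in the picture from (297,38) to (295,146), with the ball visible beneath it.

Run:
```python
from h import *
P=np.load("w10.npy");im=cv2.imread("pics/w10.png")
hsv=cv2.cvtColor(im,cv2.COLOR_BGR2HSV)
print(hsv[60,292:304].tolist(),hsv[100,280:304:3].tolist())
m=cv2.inRange(hsv,(5,150,120),(13,255,255));m[:30]=0;m[160:]=0;m[:,:283]=0;m[:,310:]=0
ys,xs=np.nonzero(m);print(len(xs),xs.min(),xs.max(),ys.min(),ys.max())
n,l,s,c=cv2.connectedComponentsWithStats(m);k=1+s[1:,4].argmax();print(s[k],c[k])
r=cv2.minAreaRect(np.argwhere(l==k)[:,::-1].astype(np.float32));print(r);bx=cv2.boxPoints(r)
bx=bx[bx[:,1].argsort()];e=[bx[:2].mean(0),bx[2:].mean(0)]
w=onplane("wrist",e,.121,P);print("ends",w,"mid",w.mean(0),"len",np.linalg.norm(w[0]-w[1]))
d=w[0]-w[1];print("bar angle",np.degrees(np.arctan2(d[1],d[0])))
print("dish centre",onplane("wrist",[(293.5,93.5)],.026,P), "ball",onplane("wrist",[(293,95)],.03,P))
```

```text
[[13, 188, 187], [12, 189, 201], [13, 190, 209], [13, 191, 207], [13, 190, 207], [13, 190, 205], [13, 189, 202], [13, 189, 198], [13, 188, 195], [13, 190, 188], [13, 188, 174], [13, 189, 158]] [[16, 156, 223], [15, 157, 211], [15, 157, 214], [13, 189, 169], [13, 191, 210], [13, 187, 211], [13, 188, 201], [13, 190, 160]]
1753 283 309 30 159
[ 287   40   19  113 1626] [295.7823  92.9514]
((295.8551025390625, 95.96343231201172), (17.35929298400879, 111.992431640625), 0.6661999821662903)
ends [[ 0.64   -0.1441  0.121 ]
 [ 0.5532 -0.1632  0.121 ]] mid [ 0.5966 -0.1537  0.121 ] len 0.088918564727006
bar angle 12.411014731307043
dish centre [[ 0.6043 -0.1527  0.026 ]] ball [[ 0.6025 -0.1525  0.03  ]]
```

Run:
```python
from h import *
P=np.load("w10.npy");im=cv2.imread("pics/w10.png");print("cam",P[:3,3])
w=onplane("wrist",[(293,24.5),(293,164),(228,94),(359,94)],.026,P);print(w,w[:2].mean(0),w[2:].mean(0),np.linalg.norm(w[0]-w[1]),np.linalg.norm(w[2]-w[3]))
q=proj("wrist",[[.598,-.1535,.112],[.598,-.1535,.030]],P);print(q)
cv2.imwrite("pics/w10c.png",cv2.resize(im[5:185,215:375],None,fx=3.3,fy=3.3,interpolation=cv2.INTER_CUBIC))
```

```text
cam [ 0.5869 -0.1452  0.4127]
[[ 0.6708 -0.1368  0.026 ]
 [ 0.528  -0.1698  0.026 ]
 [ 0.5882 -0.0822  0.026 ]
 [ 0.6195 -0.2235  0.026 ]] [ 0.5994 -0.1533  0.026 ] [ 0.6038 -0.1528  0.026 ] 0.14660655993231317 0.1446784369240768
[[295.6251  97.0835]
 [292.9903  99.4423]]
```

View pics/w10c.png

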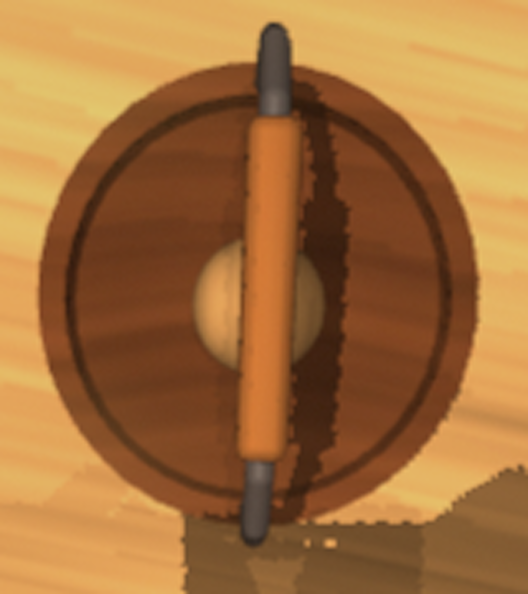

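Run:
```python
from h import *
P=np.load("w10.npy")
w=onplane("wrist",[(297.5,40.5),(294.5,144.2)],.119,P);d=w[0]-w[1]
print(w,w.mean(0),np.linalg.norm(d),np.degrees(np.arctan2(d[1],d[0])))
a=(np.degrees(np.arctan2(d[1],d[0]))-90);print(a)
goto([.5985,-.1535,.20],-78)
```

```text
[[ 0.6402 -0.145   0.119 ]
 [ 0.5594 -0.1612  0.119 ]] [ 0.5998 -0.1531  0.119 ] 0.08241156076128614 11.369237386499199
-78.6307626135008
t 10.95 pos [ 0.511  -0.1624  0.2507] yaw -77.51 w 0.0871 F [-0.4983 -0.0318 -0.182 ]
offset cm [ 1.03 -8.74  5.06] rot [ 0.04 -0.01  0.49] rows>= 2.4
```

Request:
{"method": "drive_tool", "body": {"plan": [{"offset": [0.2, -1.5, 0], "delta_rot": [0, 0, 0.2], "jaw": 6}, {"offset": [0.4, -3.8, 0], "delta_rot": [0, 0, 0.4], "jaw": 6}, {"offset": [0.7, -6.2, 1], "delta_rot": [0, 0, 0.8], "jaw": 6}, {"offset": [1, -8.2, 3], "delta_rot": [0, 0, 0.8], "jaw": 6}, {"offset": [1, -8.8, 5.5], "delta_rot": [0, 0, 0.8], "jaw": 6}, {"offset": [1, -8.8, 7.5], "delta_rot": [0, 0, 0.8], "jaw": 6}, {"offset": [1, -8.8, 9], "delta_rot": [0, 0, 0.8], "jaw": 6}, {"offset": [1, -8.8, 9.5], "delta_rot": [0, 0, 0.8], "jaw": 6}]}}

```text
time: 11.62
position: [0.5978, -0.1525, 0.1534]
tool_rot: [0.776, -0.631, -0.002, 0.001]
ft_force: [-0.8, -0.1, -1.1]
grip_width: 0.0606
```

Run:
```python
from h import *
camera("side")
goto([.599,-.1533,.093],-78.4)
for n in ("side","scene"):
    im=camera(n); x,y=(320,170) if n=="side" else (160,200)
    cv2.imwrite(f'pics/{n}11.png',cv2.resize(im[y:y+130,x:x+130,::-1],None,fx=4,fy=4,interpolation=cv2.INTER_CUBIC))
```

```text
t 11.67 pos [ 0.5979 -0.1527  0.1538] yaw -78.32 w 0.0602 F [-0.8149 -0.3897 -0.6023]
offset cm [ 0.09 -0.12  6.08] rot [0.21 0.1  0.08] rows>= 1.5
```

View pics/side11.png

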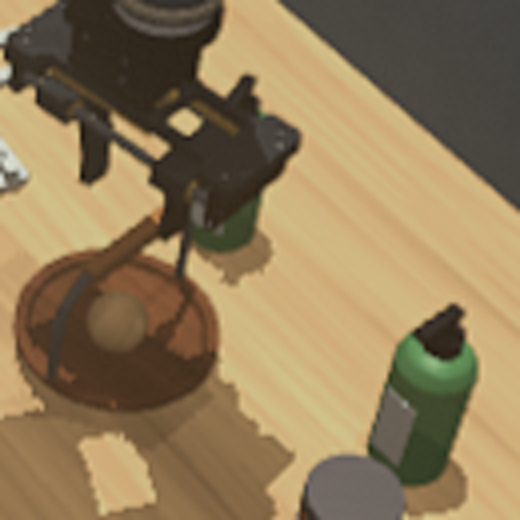

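View pics/scene11.png

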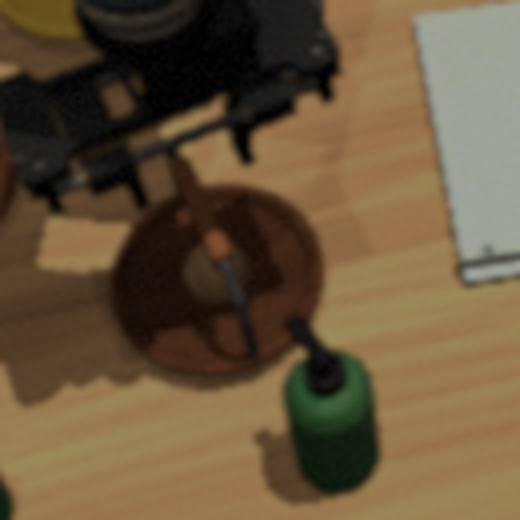

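The fingers straddle the bar in both views, with the pump clear behind. I descend and pre-close slowly.

Request:
{"method": "drive_tool", "body": {"plan": [{"offset": [0.1, -0.1, 1.5], "delta_rot": [0.2, 0.1, 0], "jaw": 6}, {"offset": [0.1, -0.1, 3], "delta_rot": [0.2, 0.1, 0], "jaw": 5.5}, {"offset": [0.1, -0.1, 4.5], "delta_rot": [0.2, 0.1, 0], "jaw": 5}, {"offset": [0.1, -0.1, 5.4], "delta_rot": [0.2, 0.1, 0], "jaw": 4.5}, {"offset": [0.1, -0.1, 5.8], "delta_rot": [0.2, 0.1, 0], "jaw": 4}, {"offset": [0.1, -0.1, 6], "delta_rot": [0.2, 0.1, 0], "jaw": 3.5}, {"offset": [0.1, -0.1, 6], "delta_rot": [0.2, 0.1, 0], "jaw": 3.2}, {"offset": [0.1, -0.1, 6], "delta_rot": [0.2, 0.1, 0], "jaw": 3.0}], "squeeze": 25}}

```text
time: 12.43
position: [0.6014, -0.155, 0.0976]
tool_rot: [0.775, -0.632, 0.004, -0.001]
ft_force: [-0.1, 0.3, -0.3]
grip_width: 0.033
```

Run:
```python
from h import *
ob=get_obs();im=camera("wrist");cv2.imwrite("pics/w12.png",im[:,:,::-1])
goto([.599,-.1533,.093],-78.4)
im=camera('side')
cv2.imwrite('pics/side12.png',cv2.resize(im[170:300,300:430,::-1],None,fx=4,fy=4,interpolation=cv2.INTER_CUBIC))
```

```text
t 12.48 pos [ 0.6014 -0.155   0.0977] yaw -78.37 w 0.0318 F [0.6046 0.0371 0.0822]
offset cm [-0.21  0.2   0.47] rot [-0.33 -0.26  0.03] rows>= 0.1
```

View pics/w12.png

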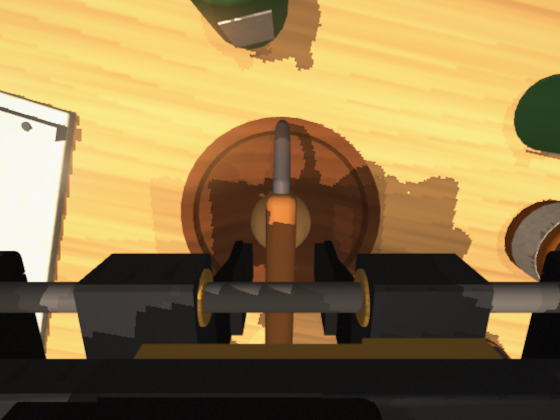

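View pics/side12.png

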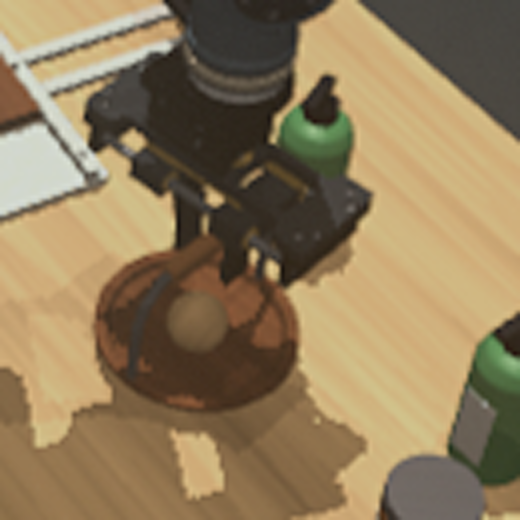

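In the wrist view the bar (column 281) lies midway between the fingers (columns 243 and 325). I trim the pose slightly and close slowly.

Request:
{"method": "drive_tool", "body": {"plan": [{"offset": [-0.1, 0.1, 0.2], "delta_rot": [-0.2, -0.2, 0], "jaw": 3}, {"offset": [-0.1, 0.2, 0.4], "delta_rot": [-0.3, -0.2, 0], "jaw": 2.8}, {"offset": [-0.1, 0.2, 0.4], "delta_rot": [-0.3, -0.2, 0], "jaw": 2.5}, {"offset": [-0.1, 0.2, 0.4], "delta_rot": [-0.3, -0.2, 0], "jaw": 2.2}, {"offset": [-0.1, 0.2, 0.4], "delta_rot": [-0.3, -0.2, 0], "jaw": 1.9}, {"offset": [-0.1, 0.2, 0.4], "delta_rot": [-0.3, -0.2, 0], "jaw": 1.7}, {"offset": [-0.1, 0.2, 0.4], "delta_rot": [-0.3, -0.2, 0], "jaw": 1.6}, {"offset": [-0.1, 0.2, 0.4], "delta_rot": [-0.3, -0.2, 0], "jaw": 1.5}], "squeeze": 25}}

```text
time: 13.2
position: [0.5986, -0.1541, 0.0927]
tool_rot: [0.775, -0.632, -0.0, 0.0]
ft_force: [0.1, -0.3, -0.1]
grip_width: 0.0163
```

Run:
```python
from h import *
goto([.599,-.1533,.093],-78.4)
```

```text
t 13.20 pos [ 0.5986 -0.1541  0.0927] yaw -78.37 w 0.0163 F [ 0.1302 -0.3384 -0.1092]
offset cm [-0.07 -0.06 -0.03] rot [0.05 0.   0.03] rows>= 0.0
```

Request:
{"method": "drive_tool", "body": {"plan": [{"offset": [0, 0, 0], "delta_rot": [0, 0, 0], "jaw": 1.4}, {"offset": [0, 0, 0], "delta_rot": [0, 0, 0], "jaw": 1.3}, {"offset": [0, 0, 0], "delta_rot": [0, 0, 0], "jaw": 1.1}, {"offset": [0, 0, 0], "delta_rot": [0, 0, 0], "jaw": 0.8}, {"offset": [0, 0, 0], "delta_rot": [0, 0, 0], "jaw": 0.5}, {"offset": [0, 0, 0], "delta_rot": [0, 0, 0], "jaw": 0.2}, {"offset": [0, 0, 0], "delta_rot": [0, 0, 0], "jaw": 0}, {"offset": [0, 0, 0], "delta_rot": [0, 0, 0], "jaw": 0}], "squeeze": 35}}

```text
time: 13.87
position: [0.5984, -0.154, 0.0927]
tool_rot: [0.775, -0.632, -0.001, 0.0]
ft_force: [-0.5, 1.6, 0.5]
grip_width: 0.0137
```

Run:
```python
from h import *
goto([.599,-.1533,.093],-78.4)
ob=get_obs();im=camera("wrist");cv2.imwrite("pics/w14.png",im[:,:,::-1])
```

```text
t 13.87 pos [ 0.5984 -0.154   0.0927] yaw -78.37 w 0.0137 F [-0.4863  1.5824  0.4864]
offset cm [-0.05 -0.07 -0.03] rot [0.07 0.02 0.03] rows>= 0.0
```

View pics/w14.png

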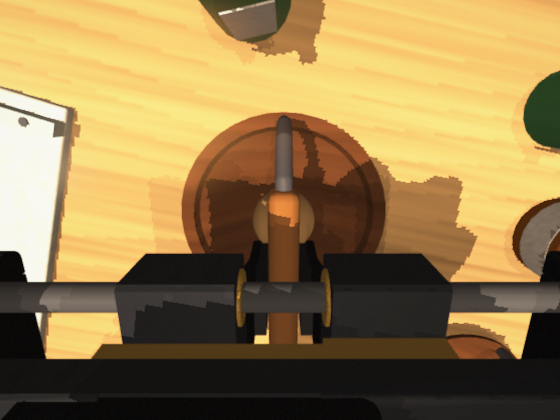

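Gripped at 13.7 mm (the bar is 14 mm thick). Now a gentle lift.

Request:
{"method": "drive_tool", "body": {"plan": [{"offset": [0, 0, -0.1], "delta_rot": [0, 0, 0], "jaw": 0}, {"offset": [0, 0, -0.4], "delta_rot": [0, 0, 0], "jaw": 0}, {"offset": [0, 0, -0.8], "delta_rot": [0, 0, 0], "jaw": 0}, {"offset": [0, 0, -1.3], "delta_rot": [0, 0, 0], "jaw": 0}, {"offset": [0, 0, -1.8], "delta_rot": [0, 0, 0], "jaw": 0}, {"offset": [0, 0, -2.2], "delta_rot": [0, 0, 0], "jaw": 0}, {"offset": [0, 0, -2.5], "delta_rot": [0, 0, 0], "jaw": 0}, {"offset": [0, 0, -2.6], "delta_rot": [0, 0, 0], "jaw": 0}]}}

```text
time: 14.58
position: [0.599, -0.1543, 0.1196]
tool_rot: [0.775, -0.632, 0.0, 0.0]
ft_force: [-0.3, -0.2, -3.4]
grip_width: 0.0131
```

Run:
```python
from h import *
goto([.598,-.154,.219],-78.4)
ob=get_obs();im=camera("wrist");cv2.imwrite("pics/w15.png",im[:,:,::-1])
im=camera('side')
cv2.imwrite('pics/side15.png',cv2.resize(im[150:300,290:440,::-1],None,fx=4,fy=4,interpolation=cv2.INTER_CUBIC))
```

```text
t 14.58 pos [ 0.599  -0.1543  0.1196] yaw -78.37 w 0.0131 F [-0.3336 -0.162  -3.4177]
offset cm [-0.04  0.09 -9.94] rot [-0.02 -0.05  0.03] rows>= 2.4
```

View pics/side15.png

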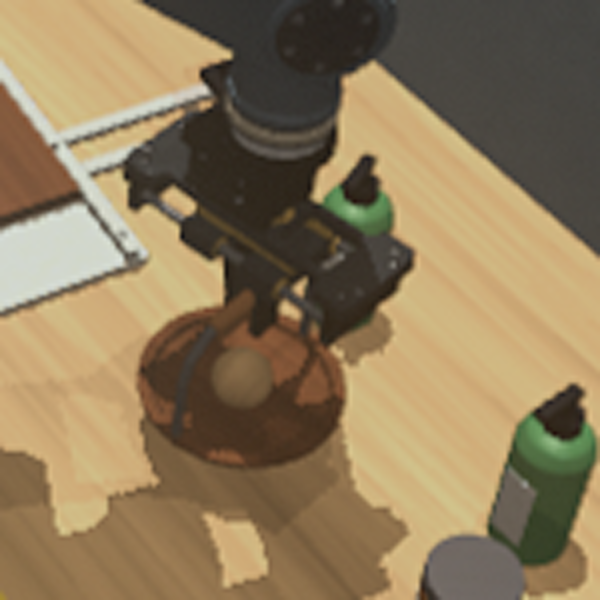

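View pics/w15.png

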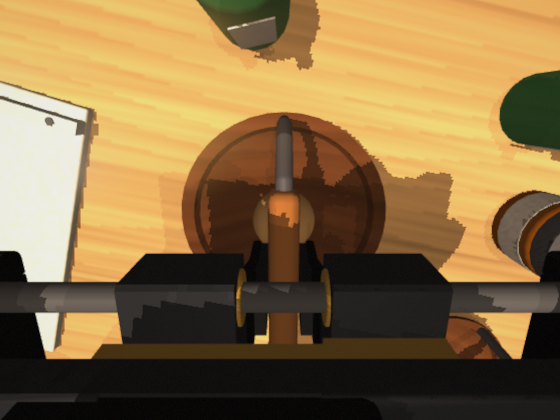

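The dish hangs unchanged in the wrist view, level, with the ball at (283,217) under the bar and at 3.4 N of weight. I keep lifting.

Request:
{"method": "drive_tool", "body": {"plan": [{"offset": [0, 0, -0.3], "delta_rot": [0, 0, 0], "jaw": 0}, {"offset": [0, 0, -0.9], "delta_rot": [0, 0, 0], "jaw": 0}, {"offset": [0, 0, -1.7], "delta_rot": [0, 0, 0], "jaw": 0}, {"offset": [0, 0, -2.6], "delta_rot": [0, 0, 0], "jaw": 0}, {"offset": [0, 0, -3.5], "delta_rot": [0, 0, 0], "jaw": 0}, {"offset": [0, 0, -4.4], "delta_rot": [0, 0, 0], "jaw": 0}, {"offset": [0, 0, -5.3], "delta_rot": [0, 0, 0], "jaw": 0}, {"offset": [0, 0, -6.2], "delta_rot": [0, 0, 0], "jaw": 0}]}}

```text
time: 15.35
position: [0.5987, -0.1541, 0.182]
tool_rot: [0.775, -0.632, -0.0, 0.0]
ft_force: [0.3, -0.5, -2.7]
grip_width: 0.0133
```

Request:
{"method": "drive_tool", "body": {"plan": [{"offset": [0, 0, -0.9], "delta_rot": [0, 0, 0], "jaw": 0}, {"offset": [0, 0, -1.7], "delta_rot": [0, 0, 0], "jaw": 0}, {"offset": [0, 0, -2.4], "delta_rot": [0, 0, 0], "jaw": 0}, {"offset": [0, 0, -3.0], "delta_rot": [0, 0, 0], "jaw": 0}, {"offset": [0, 0, -3.5], "delta_rot": [0, 0, 0], "jaw": 0}, {"offset": [0, 0, -3.8], "delta_rot": [0, 0, 0], "jaw": 0}, {"offset": [0, 0, -3.9], "delta_rot": [0, 0, 0], "jaw": 0}, {"offset": [0, 0, -3.9], "delta_rot": [0, 0, 0], "jaw": 0}]}}

```text
time: 16.02
position: [0.5987, -0.1541, 0.2198]
tool_rot: [0.775, -0.632, -0.0, 0.0]
ft_force: [-0.8, -1.2, -2.4]
grip_width: 0.0135
```

Run:
```python
from h import *
camera("scene")
gouv(-.065,-.085,.219,-6.1)
ob=get_obs();im=camera("wrist");cv2.imwrite("pics/w16.png",im[:,:,::-1])
```

```text
uv now [-0.0055 -0.414 ]
t 16.07 pos [ 0.5985 -0.154   0.2195] yaw -78.37 w 0.0140 F [ 0.0218 -0.25   -4.0262]
offset cm [-33.14  -4.36   0.05] rot [  0.05   0.07 -72.27] rows>= 10.1
```

View pics/w16.png

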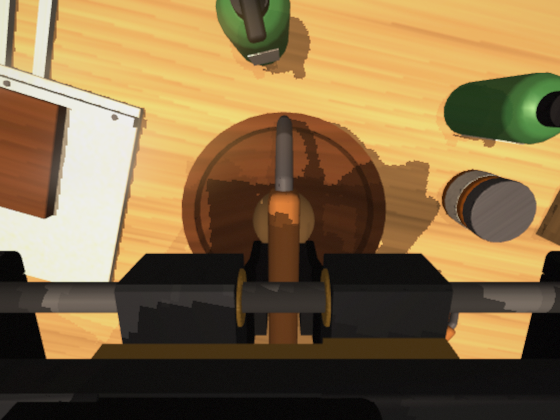

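Request:
{"method": "drive_tool", "body": {"plan": [{"offset": [-0.05, 0, 0], "delta_rot": [0, 0, 0], "jaw": 0}, {"offset": [-0.2, -0.02, 0], "delta_rot": [0, 0, 0], "jaw": 0}, {"offset": [-0.4, -0.05, 0], "delta_rot": [0, 0, 0], "jaw": 0}, {"offset": [-0.7, -0.1, 0], "delta_rot": [0, 0, 0], "jaw": 0}, {"offset": [-1.1, -0.15, 0], "delta_rot": [0, 0, 0], "jaw": 0}, {"offset": [-1.6, -0.2, 0], "delta_rot": [0, 0, 0], "jaw": 0}, {"offset": [-2.2, -0.28, 0], "delta_rot": [0, 0, 0], "jaw": 0}, {"offset": [-2.85, -0.37, 0], "delta_rot": [0, 0, 0], "jaw": 0}]}}

```text
time: 16.78
position: [0.5964, -0.1247, 0.2197]
tool_rot: [0.775, -0.632, -0.0, 0.0]
ft_force: [0.4, 0.4, -3.2]
grip_width: 0.0137
```

Request:
{"method": "drive_tool", "body": {"plan": [{"offset": [-0.75, -0.1, 0], "delta_rot": [0, 0, 0], "jaw": 0}, {"offset": [-1.6, -0.2, 0], "delta_rot": [0, 0, 0], "jaw": 0}, {"offset": [-2.5, -0.32, 0], "delta_rot": [0, 0, 0], "jaw": 0}, {"offset": [-3.4, -0.44, 0], "delta_rot": [0, 0, 0], "jaw": 0}, {"offset": [-4.3, -0.56, 0], "delta_rot": [0, 0, 0], "jaw": 0}, {"offset": [-5.2, -0.68, 0], "delta_rot": [0, 0, 0], "jaw": 0}, {"offset": [-6.1, -0.8, 0], "delta_rot": [0, 0, 0], "jaw": 0}, {"offset": [-7.0, -0.92, 0], "delta_rot": [0, 0, 0], "jaw": 0}]}}

```text
time: 17.45
position: [0.5914, -0.054, 0.2197]
tool_rot: [0.775, -0.632, -0.0, 0.0]
ft_force: [0.2, 0.2, -2.5]
grip_width: 0.014
```

Run:
```python
from h import *
ob=get_obs()
gouv(-.065,-.085,.219,-78.4)
im=camera("wrist");cv2.imwrite("pics/w17.png",im[60:260,:,::-1])
```

```text
uv now [-0.0233 -0.3152]
t 17.45 pos [ 0.5914 -0.054   0.2197] yaw -78.36 w 0.0140 F [ 0.1949  0.2166 -2.549 ]
offset cm [-23.2   -3.04   0.07] rot [0.05 0.01 0.04] rows>= 5.6
```

View pics/w17.png

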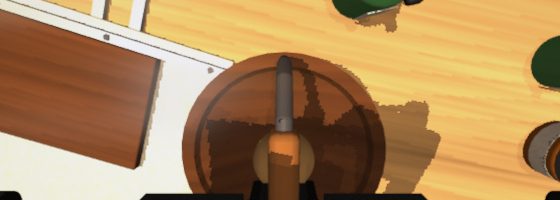

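The ball has stayed in place under the bar. I carry on.

Request:
{"method": "drive_tool", "body": {"plan": [{"offset": [-0.7, -0.1, 0], "delta_rot": [0, 0, 0], "jaw": 0}, {"offset": [-1.5, -0.2, 0], "delta_rot": [0, 0, 0], "jaw": 0}, {"offset": [-2.4, -0.31, 0], "delta_rot": [0, 0, 0], "jaw": 0}, {"offset": [-3.3, -0.43, 0], "delta_rot": [0, 0, 0], "jaw": 0}, {"offset": [-4.2, -0.55, 0], "delta_rot": [0, 0, 0], "jaw": 0}, {"offset": [-5.1, -0.67, 0], "delta_rot": [0, 0, 0], "jaw": 0}, {"offset": [-6.0, -0.79, 0], "delta_rot": [0, 0, 0], "jaw": 0}, {"offset": [-6.9, -0.9, 0], "delta_rot": [0, 0, 0], "jaw": 0}]}}

```text
time: 18.17
position: [0.5863, 0.0154, 0.2197]
tool_rot: [0.775, -0.632, -0.0, 0.0]
ft_force: [0.1, -1.0, -4.7]
grip_width: 0.0138
```

Request:
{"method": "drive_tool", "body": {"plan": [{"offset": [-0.9, -0.12, 0], "delta_rot": [0, 0, 0], "jaw": 0}, {"offset": [-1.8, -0.24, 0], "delta_rot": [0, 0, 0], "jaw": 0}, {"offset": [-2.7, -0.36, 0], "delta_rot": [0, 0, 0], "jaw": 0}, {"offset": [-3.6, -0.48, 0], "delta_rot": [0, 0, 0], "jaw": 0}, {"offset": [-4.5, -0.6, 0], "delta_rot": [0, 0, 0], "jaw": 0}, {"offset": [-5.4, -0.72, 0], "delta_rot": [0, 0, 0], "jaw": 0}, {"offset": [-6.3, -0.83, 0], "delta_rot": [0, 0, 0], "jaw": 0}, {"offset": [-7.2, -0.95, 0], "delta_rot": [0, 0, 0], "jaw": 0}]}}

```text
time: 18.83
position: [0.581, 0.0877, 0.2197]
tool_rot: [0.775, -0.632, -0.0, 0.0]
ft_force: [0.0, -0.5, -2.6]
grip_width: 0.0136
```

Request:
{"method": "drive_tool", "body": {"plan": [{"offset": [-0.9, -0.12, 0], "delta_rot": [0, 0, 0], "jaw": 0}, {"offset": [-1.8, -0.24, 0], "delta_rot": [0, 0, 0], "jaw": 0}, {"offset": [-2.65, -0.35, 0], "delta_rot": [0, 0, 0], "jaw": 0}, {"offset": [-3.45, -0.45, 0], "delta_rot": [0, 0, 0], "jaw": 0}, {"offset": [-4.2, -0.55, 0], "delta_rot": [0, 0, 0], "jaw": 0}, {"offset": [-4.9, -0.64, 0], "delta_rot": [0, 0, 0], "jaw": 0}, {"offset": [-5.55, -0.73, 0], "delta_rot": [0, 0, 0], "jaw": 0}, {"offset": [-6.15, -0.81, 0], "delta_rot": [0, 0, 0], "jaw": 0}]}}

```text
time: 19.5
position: [0.5766, 0.1494, 0.2197]
tool_rot: [0.775, -0.632, -0.0, 0.0]
ft_force: [-0.2, -0.4, -3.6]
grip_width: 0.0136
```

Request:
{"method": "drive_tool", "body": {"plan": [{"offset": [-0.55, -0.07, 0], "delta_rot": [0, 0, 0], "jaw": 0}, {"offset": [-1.05, -0.14, 0], "delta_rot": [0, 0, 0], "jaw": 0}, {"offset": [-1.5, -0.2, 0], "delta_rot": [0, 0, 0], "jaw": 0}, {"offset": [-1.9, -0.25, 0], "delta_rot": [0, 0, 0], "jaw": 0}, {"offset": [-2.25, -0.3, 0], "delta_rot": [0, 0, 0], "jaw": 0}, {"offset": [-2.55, -0.34, 0], "delta_rot": [0, 0, 0], "jaw": 0}, {"offset": [-2.75, -0.37, 0], "delta_rot": [0, 0, 0], "jaw": 0}, {"offset": [-2.85, -0.38, 0], "delta_rot": [0, 0, 0], "jaw": 0}]}}

```text
time: 20.17
position: [0.5746, 0.1776, 0.2197]
tool_rot: [0.775, -0.632, -0.0, 0.0]
ft_force: [-0.8, -0.3, -2.6]
grip_width: 0.0138
```

Run:
```python
from h import *
ob=get_obs()
gouv(-.065,-.085,.219,-78.4)
print(ob["q"])
im=camera("wrist");cv2.imwrite("pics/w18.png",im[:,:,::-1])
```

```text
uv now [-0.0645 -0.0867]
t 20.17 pos [0.5746 0.1776 0.2197] yaw -78.36 w 0.0138 F [-0.8094 -0.3177 -2.5541]
offset cm [-0.18 -0.01  0.07] rot [0.05 0.01 0.04] rows>= 0.0
[0.1141 0.4992 1.4961 0.     1.1473 1.4817]
```

View pics/w18.png

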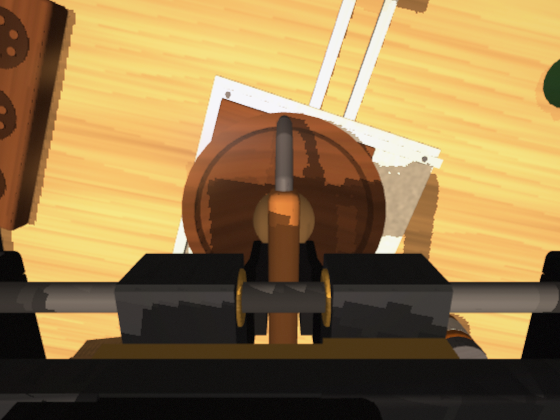

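Over the middle of the board (u −0.0645, v −0.0867), with the ball still central. Now the quarter turn, about the dish axis.

Request:
{"method": "drive_tool", "body": {"plan": [{"offset": [0, 0, 0], "delta_rot": [0, 0, -0.2], "jaw": 0}, {"offset": [0, 0, 0], "delta_rot": [0, 0, -0.6], "jaw": 0}, {"offset": [0, 0, 0], "delta_rot": [0, 0, -1.2], "jaw": 0}, {"offset": [0, 0, 0], "delta_rot": [0, 0, -2], "jaw": 0}, {"offset": [0, 0, 0], "delta_rot": [0, 0, -3], "jaw": 0}, {"offset": [0, 0, 0], "delta_rot": [0, 0, -4.2], "jaw": 0}, {"offset": [0, 0, 0], "delta_rot": [0, 0, -5.6], "jaw": 0}, {"offset": [0, 0, 0], "delta_rot": [0, 0, -7.2], "jaw": 0}]}}

```text
time: 20.88
position: [0.5747, 0.1773, 0.2197]
tool_rot: [0.814, -0.581, -0.0, 0.0]
ft_force: [-0.5, -0.3, -3.0]
grip_width: 0.0138
```

Request:
{"method": "drive_tool", "body": {"plan": [{"offset": [0, 0, 0], "delta_rot": [0, 0, -1.8], "jaw": 0}, {"offset": [0, 0, 0], "delta_rot": [0, 0, -3.8], "jaw": 0}, {"offset": [0, 0, 0], "delta_rot": [0, 0, -5.8], "jaw": 0}, {"offset": [0, 0, 0], "delta_rot": [0, 0, -7.8], "jaw": 0}, {"offset": [0, 0, 0], "delta_rot": [0, 0, -9.8], "jaw": 0}, {"offset": [0, 0, 0], "delta_rot": [0, 0, -11.8], "jaw": 0}, {"offset": [0, 0, 0], "delta_rot": [0, 0, -13.9], "jaw": 0}, {"offset": [0, 0, 0], "delta_rot": [0, 0, -16], "jaw": 0}]}}

```text
time: 21.55
position: [0.5747, 0.1774, 0.2197]
tool_rot: [0.887, -0.462, -0.0, 0.0]
ft_force: [0.8, -0.4, -4.0]
grip_width: 0.0138
```

Request:
{"method": "drive_tool", "body": {"plan": [{"offset": [0, 0, 0], "delta_rot": [0, 0, -2.2], "jaw": 0}, {"offset": [0, 0, 0], "delta_rot": [0, 0, -4.4], "jaw": 0}, {"offset": [0, 0, 0], "delta_rot": [0, 0, -6.6], "jaw": 0}, {"offset": [0, 0, 0], "delta_rot": [0, 0, -8.8], "jaw": 0}, {"offset": [0, 0, 0], "delta_rot": [0, 0, -11], "jaw": 0}, {"offset": [0, 0, 0], "delta_rot": [0, 0, -13.2], "jaw": 0}, {"offset": [0, 0, 0], "delta_rot": [0, 0, -15.4], "jaw": 0}, {"offset": [0, 0, 0], "delta_rot": [0, 0, -17.6], "jaw": 0}]}}

```text
time: 22.22
position: [0.5747, 0.1774, 0.2197]
tool_rot: [0.947, -0.32, -0.0, 0.0]
ft_force: [-0.3, -0.4, -2.9]
grip_width: 0.0137
```

Request:
{"method": "drive_tool", "body": {"plan": [{"offset": [0, 0, 0], "delta_rot": [0, 0, -2.2], "jaw": 0}, {"offset": [0, 0, 0], "delta_rot": [0, 0, -4.4], "jaw": 0}, {"offset": [0, 0, 0], "delta_rot": [0, 0, -6.6], "jaw": 0}, {"offset": [0, 0, 0], "delta_rot": [0, 0, -8.8], "jaw": 0}, {"offset": [0, 0, 0], "delta_rot": [0, 0, -11], "jaw": 0}, {"offset": [0, 0, 0], "delta_rot": [0, 0, -13.2], "jaw": 0}, {"offset": [0, 0, 0], "delta_rot": [0, 0, -15.4], "jaw": 0}, {"offset": [0, 0, 0], "delta_rot": [0, 0, -17.6], "jaw": 0}]}}

```text
time: 22.88
position: [0.5747, 0.1774, 0.2197]
tool_rot: [0.985, -0.172, -0.0, 0.0]
ft_force: [-0.0, 0.2, -3.1]
grip_width: 0.0134
```

Request:
{"method": "drive_tool", "body": {"plan": [{"offset": [0, 0, 0], "delta_rot": [0, 0, -2.2], "jaw": 0}, {"offset": [0, 0, 0], "delta_rot": [0, 0, -4.3], "jaw": 0}, {"offset": [0, 0, 0], "delta_rot": [0, 0, -6.3], "jaw": 0}, {"offset": [0, 0, 0], "delta_rot": [0, 0, -8.1], "jaw": 0}, {"offset": [0, 0, 0], "delta_rot": [0, 0, -9.7], "jaw": 0}, {"offset": [0, 0, 0], "delta_rot": [0, 0, -11.1], "jaw": 0}, {"offset": [0, 0, 0], "delta_rot": [0, 0, -12.3], "jaw": 0}, {"offset": [0, 0, 0], "delta_rot": [0, 0, -13.2], "jaw": 0}]}}

```text
time: 23.55
position: [0.5746, 0.1774, 0.2197]
tool_rot: [0.998, -0.058, -0.0, 0.0]
ft_force: [-0.2, 0.5, -3.2]
grip_width: 0.0138
```

Run:
```python
from h import *
gouv(-.065,-.085,.219,-6.1)
```

```text
uv now [-0.0645 -0.087 ]
t 23.55 pos [0.5746 0.1774 0.2197] yaw -6.66 w 0.0138 F [-0.1676  0.538  -3.1647]
offset cm [-0.05 -0.2   0.07] rot [ 0.01  0.06 -0.56] rows>= 0.1
```

Request:
{"method": "drive_tool", "body": {"plan": [{"offset": [0, 0, 0], "delta_rot": [0, 0, -0.4], "jaw": 0}, {"offset": [0, -0.05, 0], "delta_rot": [0, 0, -0.6], "jaw": 0}, {"offset": [0, -0.1, 0], "delta_rot": [0, 0, -0.6], "jaw": 0}, {"offset": [0, -0.15, 0], "delta_rot": [0, 0, -0.6], "jaw": 0}, {"offset": [0, -0.2, 0], "delta_rot": [0, 0, -0.6], "jaw": 0}, {"offset": [0, -0.2, 0], "delta_rot": [0, 0, -0.6], "jaw": 0}, {"offset": [0, -0.2, 0], "delta_rot": [0, 0, -0.6], "jaw": 0}, {"offset": [0, -0.2, 0], "delta_rot": [0, 0, -0.6], "jaw": 0}]}}

```text
time: 24.22
position: [0.5749, 0.1794, 0.2197]
tool_rot: [0.999, -0.054, -0.001, 0.0]
ft_force: [-0.1, 0.2, -4.1]
grip_width: 0.0136
```

Run:
```python
from h import *
gouv(-.065,-.085,.219,-6.1)
im=camera("wrist");cv2.imwrite("pics/w20.png",im[:,:,::-1])
for n,(x,y) in (("side",(180,80)),("scene",(230,140))):
    im=camera(n); cv2.imwrite(f'pics/{n}20.png',cv2.resize(im[y:y+160,x:x+180,::-1],None,fx=3.6,fy=3.6,interpolation=cv2.INTER_CUBIC))
```

```text
uv now [-0.0645 -0.085 ]
t 24.22 pos [0.5749 0.1794 0.2197] yaw -6.16 w 0.0136 F [-0.1217  0.245  -4.1407]
offset cm [-0.05  0.    0.07] rot [ 0.01  0.06 -0.06] rows>= 0.0
```

View pics/w20.png

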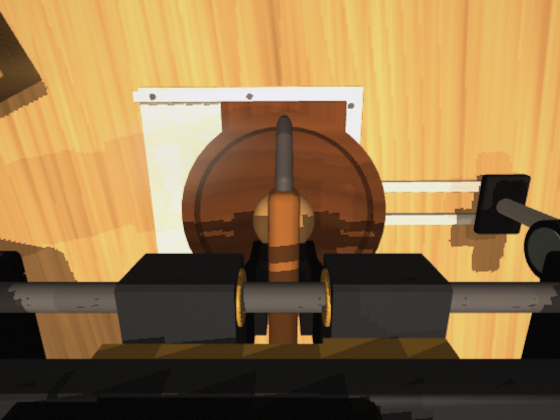

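View pics/side20.png

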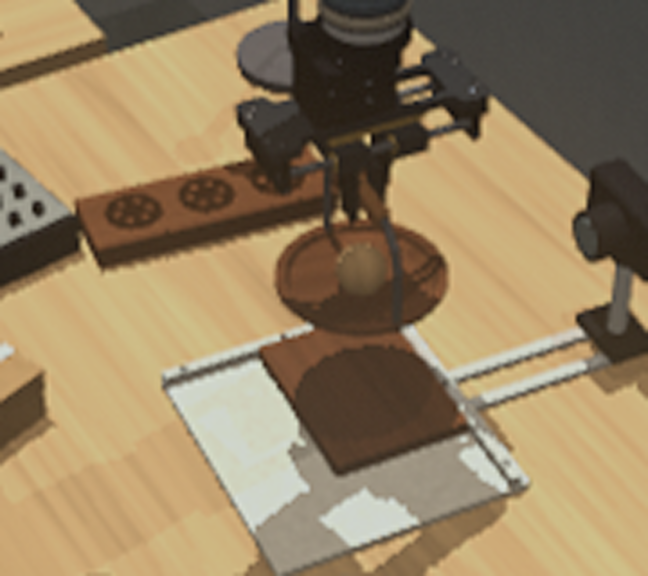

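View pics/scene20.png

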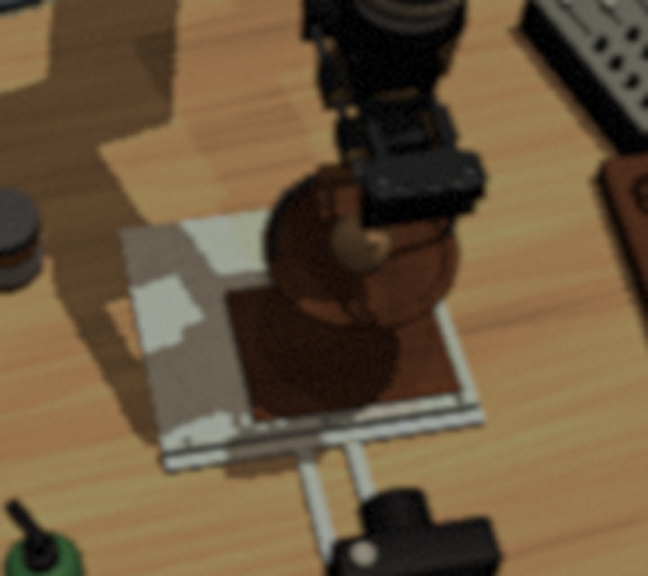

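The final pictures show the dish level over the board with the bow square to the camera-side strip and the ball central at (283,217). The board is flush at both strips, with no gap at wrist (220–345, 101). One stillness check, then I hand in.

Run:
```python
from h import *
gouv(-.065,-.085,.219,-6.1); print(abs(get_obs()["joint_velocities"]).max()); print(hand_in())
```

```text
uv now [-0.0645 -0.085 ]
t 24.37 pos [0.5749 0.1793 0.2197] yaw -6.17 w 0.0136 F [ 0.2325  0.6363 -3.2651]
offset cm [-0.05  0.    0.07] rot [ 0.01  0.06 -0.07] rows>= 0.0
0.001067993772712706
the job is handed in; nothing more can be done
None
```

The board is home against both stop strips, and the large dish is held still over its middle, turned a quarter turn. I handed in at 24.4 s; no verdict was reported.

- **Board:** I pushed it with both fingers onto the far strip (about 6 N), then along it onto the left strip (13.5 N). The wrist view put it within about 2 mm and 0.2° of home, and the last views showed no gap.
- **Dish:** I gripped it by the bow bar (13.6 mm between the fingers), lifted it slowly, carried it over and turned it about 72°, which brought the bow parallel to the camera-side strip.
- **Last checks:**
  - The tool was within 1 mm of the board's middle and within 0.1° of the strip, by my measured stage angle.
  - The grip was about 22 cm above the board's middle, so the underside was about 11 cm above the board.
  - The arm was at rest, the dish looked level, and the ball was in the middle.
- **Disagreements:** Dish-centre estimates differed by up to about 6 mm between views (a rough bounding-box pick against the cast rim), so I used the consistent bar and rim value. The board's sides also measured 1–2 mm short in the wrist view, which is about the calibration error.
- **Other goods:** The arm was not steered near any of them and none looked moved in the views. I did not measure their positions again at the end.

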